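Load the ink tub flow lane

ROBOT

A 6-joint arm with a two-finger parallel gripper is mounted at the origin on the work surface. World frame = base frame: x ahead of the robot, y to its left, z up, the work surface at z = 0. Lengths are in m, angles in degrees, forces in N, time in s.
With the tool pointing down it reaches from about 0.3 to 0.875 m from the base axis. Payload 6.4 kg.
Tool frame: the origin (TCP) lies at the very end of the fingers, on their centre line; the grasp point (between the pads) lies 19 mm behind it; z points along the fingers, y is the direction in which the jaws open and shut (so a half turn about z gives the same grasp; the last joint's range is limited). The gripper opens to 88 mm and grips with 3 to 60 N. Pads are 18 mm wide; open, the fingers measure 123 mm over their backs; the gripper's body (75 mm by 187 mm) begins 45 mm behind the grasp point.
Start: joints at [-84.185, 10.359, 92.074, -0, 77.567, -11.82], TCP at [0.174, -0.548, 0.239] pointing down, gripper open.
Joint ranges: [-171.53, 171.53], [-51.25, 118.39], [17.06, 147.69], [-65.23, 245.23], [0, 150.52], [-178.68, 178.68]. Speed limits (degrees/s): [147.25, 147.25, 172.46, 180, 180, 180].

INTERFACE

Orientations are given as a 3x3 rotation matrix whose columns are the frame's x, y, z axes.
In Python, from cell import r gives the robot as it stands. The module is installed in compiled form; this text tells all that it offers.
- The arm moves only by the tool apply_moves, never from a script. Its argument "plan" is a list of rows, each a list of 3 entries, a list of its own where there are three numbers: the closure, from 0 (fully open) to 1 (shut), then the shift along the tool's x, y, z in mm, then the turn about the tool's z in rad. A call has 1 to 12 rows; each row is the pose to reach, as a shift and turn from the pose measured when the call began, along the tool's axes at that moment; what a row does not reach only later rows make up. A row lasts 1/10 s, in which the tool goes at most 50 mm and 8.59 degrees, less where a joint would pass 70% of its speed; a pose out of reach is approached as far as the arm can. A call with a gripper value outside its range is refused whole. The fingers move at their own pace and stop on an object; "newtons" is the grip in N (left out, the last holds). Time passes only in rows, so rows that repeat a pose let the fingers close. It gives the time, the measured TCP pose, the force and the opening at its end, in the units of the state.
- r.get_state(): the state, without advancing time (a new reading comes with each control period).
- r.read_camera(name): name is "side" or "top" or "wrist"; returns a dict with "img" (480x640x3 uint8, blue, green, red), "fx", "fy", "cx", "cy" (pixels), "world_from_camera" (4x4, takes a point from camera to world coordinates); the wrist camera has in their place "hand_eye" (4x4, takes a point from camera to tool coordinates, whose origin is the TCP and whose axes are the flange's). Camera axes: x right, y down, z forward; pixel columns grow to the right and rows downward; lengths in m; the calibration is good to about 2 mm. A picture is of the moment at which its call begins: read the wrist's pose just before it. There is no depth.
- r.job_done(): hands the job in, once; it reports no verdict.
The state is a dict: "time_s": time; "joint_positions": joint angles; "joint_vel": joint speeds; "joint_torque": joint torques, N m; "eef_pos": TCP position; "tcp_rot": TCP orientation; "wrist_force": force on the tool from outside, world axes, zero at the start; "torque": the same for the moment, N m; "gripper_width": opening from 0.0 (shut) to 1.0 (fully open).
Only numpy, scipy, OpenCV 4.12 (cv2) and the standard library are available. Lean on these libraries where they do the work, as an engineer would, in place of code of your own. Each camera call takes 0.05 s, during which the arm holds its last target. There are 200 camera calls.

TASK

Get the sloped roller lane ready and stocked: first stand the wide blade upright in the slot at the lane's low end, pushed fully home, as the stop. Then set every ink tub upright between the rails on the upper half of the lane and let it slide down by itself, so that they all queue behind the stop; last, stand the narrow blade fully home in the slot at the high end to close the lane, and leave the tape roll, mug and scraper where they are.

Things in the scene. Friction and masses are not known exactly. Their poses are not given: they have to be found in the camera images.
- lane: fixed aluminium roller lane, 450 long, 82 wide; origin on the table under its centre, x points uphill along it, z up. Running surface: 32 high at x = -210, 84 at x = +210 (7 degrees), free-running rollers that turn so easily that a released tub rolls down at once, at 0.3 to 0.4 m/s. 70 between the rails, which are 6 thick and stand 12 above it. With the stop in, tubs rest at about x = -170, -110, ..
- lane_entry (a point): point on the running surface, midway between the rails, at x = +155 on the lane: a good place to set a tub down, free even when five are queued; axes as those of the lane
- foot_slot (a point): centre of the floor of the slot at the lane's low end (x = -210 on the lane, 4 above the table); upright, 8 wide along the lane, 70 long across it, 28 deep below the running surface; its outer wall stands 12 above the running surface, with a lip flared outwards to 22 above it; axes as those of the lane
- head_slot (a point): the same at the lane's high end (x = +210, floor 56 above the table): 8 wide, 28 deep, but only 50 long across the lane, so that the wide blade does not fit
- stand: fixed light wood block, 110 x 100 x 36 high, in which the two blades stand upright in two slots, at x = -28 and +28, each 7 wide along x, 66 long along y and 30 deep (floor 6 above the table); origin at the centre of its underside
- wide_blade: flat aluminium blade 5 thick (its x), 64 wide (its y) and 80 high, with a black handle block on top, 20 thick along x, 34 wide along y and 40 high (from 80 to 120 above the lower edge); 0.11 kg; origin at the middle of its lower edge, z up. Starts in either slot of the stand. Fully home, its lower edge rests on the floor of the lane's slot
- narrow_blade: as the wide blade, with the same handle, but only 44 wide
- tub0: round white plastic ink tub with a flush lid, diameter 60, height 56, about 0.25 kg, firm enough for a 20 N grip; origin at the centre of its underside, z up its axis; may be absent (None). All tubs are alike and may go in any order
- tub1: as tub0
- tub2: as tub0
- tub3: as tub0
- tub4: as tub0
- tub5: as tub0
- tape_roll: bystander: yellow roll of tape lying flat, diameter 110, height 30; origin at the centre of its underside
- mug: bystander: white mug, diameter 80, height 90; origin at the centre of its underside
- scraper: bystander: wooden scraper lying flat, 160 long, 50 wide, 22 high; origin at the centre of its underside

How it is judged:
By the outcome, as a careful person would: the job done as asked, in the order asked, and still so for the second after the job is handed in, with the robot touching nothing.
Of tub0, tub1, tub2, tub3, tub4, tub5 only 4 to 6 are there at a start; the rules pass over those that are not, and their reading is None.
At some moment in a run one of tub0, tub1, tub2, tub3, tub4, tub5 may be knocked a few centimetres aside while the robot is not near it.
It also fails if it takes over 210 s, if anything falls off the work surface, if the arm or the gripper's body presses on something with over 40 N, if the wrist force passes 120 N, or if a joint passes its speed limit or range.

## Working session

There is one attempt and no reset: what is moved stays moved. The work goes in short steps, Python scripts to look and compute and a tool call to move; the robot and the scene stay as the last step left them, time stands still between calls to the robot, and variables do not carry over. Pictures are saved under pics/ and viewed, about 12 in all and at most 16, crops included, and the job is handed in when it is done.

Besides the shell and the picture viewer there is one more tool, called as name([rows], argument=value, ...), one row to a line, values as JSON. apply_moves: Moves the arm, as the interface text tells. Its arguments: {"type":"object","properties":{"plan":{"type":"array"},"newtons":{"type":"number"}},"required":["plan"]}

```bash
mkdir -p pics
cat > h.py <<'E'
from cell import r
import numpy as np, cv2
def snap(n,f):
    s=r.get_state(); c=r.read_camera(n)
    if 'hand_eye' in c:
        T=np.eye(4);T[:3,:3]=s['tcp_rot'];T[:3,3]=s['eef_pos'];c['world_from_camera']=T@np.array(c['hand_eye'])
    cv2.imwrite('pics/'+f,c['img']); np.savez('pics/'+f[:-4],**{k:np.array(v) for k,v in c.items()}); return c
def load(f): return dict(np.load('pics/'+f[:-4]+'.npz'))
def p2w(c,u,v,z):
    T=np.array(c['world_from_camera']);d=T[:3,:3]@np.array([(u-c['cx'])/c['fx'],(v-c['cy'])/c['fy'],1]);o=T[:3,3]
    return o+d*(z-o[2])/d[2]
def w2p(c,P):
    T=np.linalg.inv(c['world_from_camera']);q=T[:3,:3]@np.array(P)+T[:3,3]
    return np.array([c['fx']*q[0]/q[2]+c['cx'],c['fy']*q[1]/q[2]+c['cy']])
E
python3 - <<'E'
from h import *
for n in('top','side'):
    c=snap(n,n+'1.png');print(n,c['fx'],c['cx'],c['cy'],np.round(c['world_from_camera'],3))
s=r.get_state();print(np.round(s['tcp_rot'],3),s['gripper_width'],s['time_s'])
print(r.read_camera('wrist')['hand_eye'])
E
```

```text
top 552.7509804748817 315.67490182818847 237.05742647419024 [[ 0.007 -0.995  0.102  0.518]
 [-1.    -0.007  0.004 -0.023]
 [-0.003 -0.102 -0.995  1.128]
 [ 0.     0.     0.     1.   ]]
side 543.3658948645964 318.76087430488076 239.51309766525253 [[ 0.979 -0.093  0.179  0.394]
 [-0.201 -0.516  0.832 -1.007]
 [ 0.015 -0.851 -0.524  0.707]
 [ 0.     0.     0.     1.   ]]
[[ 0.953  0.303 -0.   ]
 [ 0.303 -0.953  0.002]
 [ 0.    -0.001 -1.   ]] 1.0001810392917723 0.1
[[-3.45415455e-04 -9.46813539e-01 -3.21782539e-01  8.45490256e-02]
 [ 9.99999727e-01 -1.16676567e-04 -7.30134109e-04 -5.94269725e-05]
 [ 6.53756378e-04 -3.21782703e-01  9.46813321e-01 -1.46245460e-01]
 [ 0.00000000e+00  0.00000000e+00  0.00000000e+00  1.00000000e+00]]
```

View pics/top1.png

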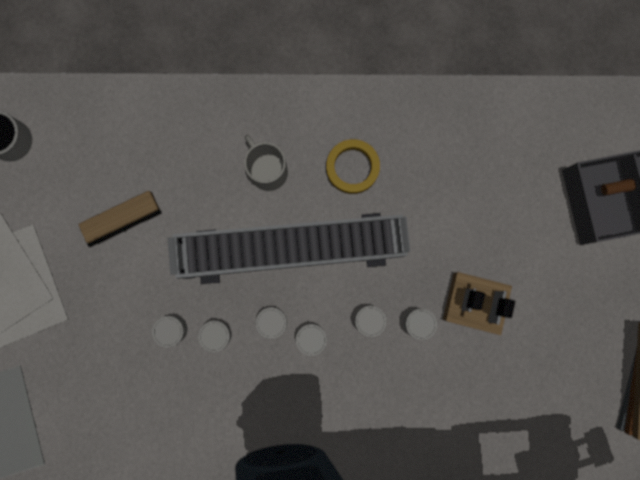

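View pics/side1.png

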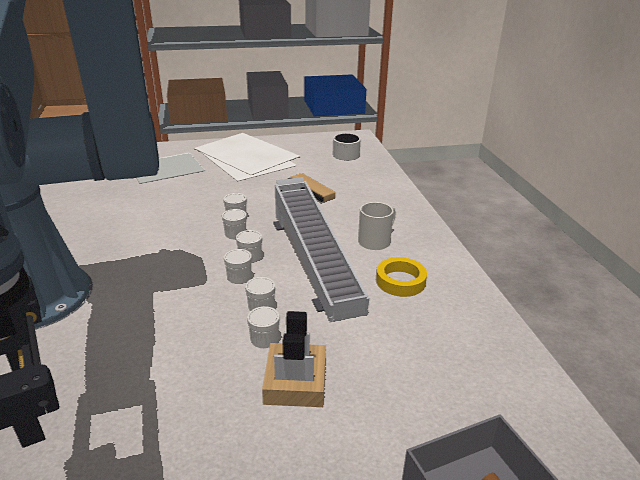

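The top picture shows the lane from (170,255) to (408,235), six tubs along rows 320–340, the stand at (480,302), and the bystanders above the lane. The side picture shows the same layout, with both blades in the stand. Next I'll enlarge.

Run:
```python
from h import *
im=cv2.imread('pics/top1.png')
f=lambda x:cv2.convertScaleAbs(x,alpha=1.8)
a=cv2.resize(f(im[205:295,160:420]),(780,270),interpolation=cv2.INTER_CUBIC)
b=cv2.resize(f(im[260:345,435:525]),(306,289),interpolation=cv2.INTER_CUBIC)
s=cv2.imread('pics/side1.png')
d=cv2.resize(s[170:330,260:380],(225,300),interpolation=cv2.INTER_CUBIC)
e=cv2.resize(s[305:415,255:335],(218,300),interpolation=cv2.INTER_CUBIC)
o=np.zeros((590,800,3),np.uint8);o[:270,:780]=a;o[280:569,:306]=b;o[280:580,320:545]=d;o[280:580,560:778]=e
cv2.imwrite('pics/crop1.png',o)
```

```text
(no output)
```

View pics/crop1.png

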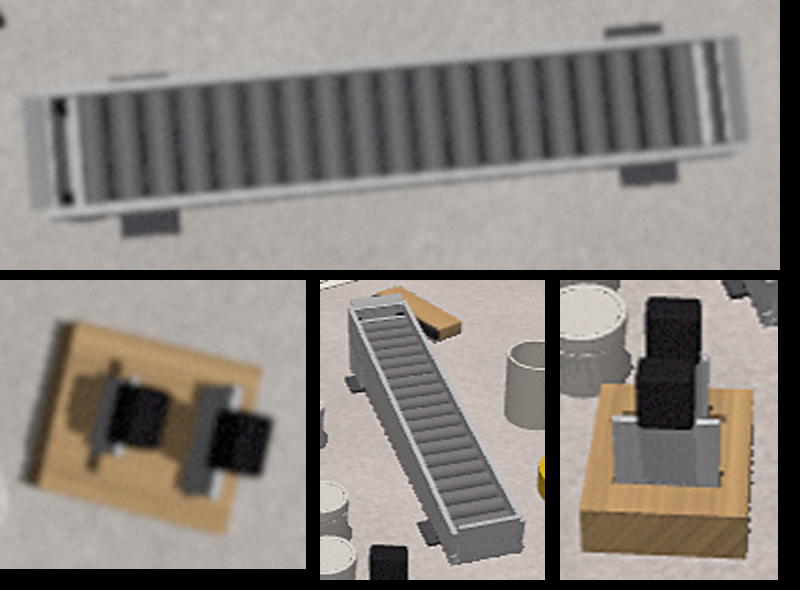

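Run:
```python
from h import *
t=load('top1.png');s=load('side1.png')
g=lambda u,v:(u/3+160,v/3+205)
for nm,zl,zr in(('left high',.084,.032),('right high',.032,.084)):
    L=p2w(t,*g(63,153),zl);R=p2w(t,*g(714,93),zr)
    print(nm,L,R,'len',np.linalg.norm((L-R)[:2]),'yaw L-R',np.degrees(np.arctan2(*(L-R)[1::-1])))
    for e,P in(('L',L),('R',R)):
        d=(L-R);d[2]=0;d/=np.linalg.norm(d);n=np.array([-d[1],d[0],0])
        sg=1 if e=='L' else -1
        for k in(-1,1):
            for dz in (.012,):
                q=w2p(s,P+n*k*.041+[0,0,dz]);print(e,k,q.round(1),'crop',((q-[260,170])*1.875+[320,280]).round())
            q=w2p(s,np.array([*(P+n*k*.041+sg*d*.015)[:2],0]));print('  base crop',((q-[260,170])*1.875+[320,280]).round())
# tubs
im=t['img']
for u,v in((168,330),(214,335),(271,322),(310,339),(370,320),(420,323)):print('tub',p2w(t,u,v,.056).round(3))
g=lambda u,v:(u/3.4+435,v/3.4+260)
for c in((75,322),(260,372),(222,532),(38,485)):print('stand corner',p2w(t,*g(*c),.036).round(3))
for c in((142,415),(242,443)):print('handle top',p2w(t,*g(*c),.126).round(3))
```

```text
left high [0.58718248 0.23504834 0.084     ] [ 0.63344898 -0.1835995   0.032     ] len 0.4211966334883576 yaw L-R 96.30640120910378
L -1 [306.7 182.9] crop [408. 304.]
  base crop [404. 360.]
L 1 [275.7 186.9] crop [349. 312.]
  base crop [349. 368.]
R -1 [367.6 294.7] crop [522. 514.]
  base crop [524. 554.]
R 1 [328.8 302.1] crop [449. 528.]
  base crop [453. 569.]
right high [0.59061415 0.24791857 0.032     ] [ 0.62798538 -0.1760001   0.084     ] len 0.42556274770401 yaw L-R 95.03797606039096
L -1 [307.1 198.7] crop [408. 334.]
  base crop [405. 356.]
L 1 [276.8 202.4] crop [352. 341.]
  base crop [350. 363.]
R -1 [365.6 271.7] crop [518. 471.]
  base crop [518. 551.]
R 1 [325.7 278.3] crop [443. 483.]
  base crop [445. 565.]
tub [0.447 0.262 0.056]
tub [0.438 0.174 0.056]
tub [0.463 0.065 0.056]
tub [ 0.432 -0.01   0.056]
tub [ 0.468 -0.125  0.056]
tub [ 0.463 -0.221  0.056]
stand corner [ 0.402 -0.296  0.036]
stand corner [ 0.375 -0.401  0.036]
stand corner [ 0.286 -0.377  0.036]
stand corner [ 0.311 -0.273  0.036]
handle top [ 0.364 -0.307  0.126]
handle top [ 0.35  -0.359  0.126]
```

Run:
```python
from h import *
t=load('top1.png');s=load('side1.png')
g=lambda u,v:(u/3.4+435,(v-280)/3.4+260)
C=[p2w(t,*g(*c),.036) for c in((75,322),(260,372),(222,532),(38,485))]
print(np.round(C,3),'centre',np.mean(C,0).round(4))
for a,b in((0,1),(1,2),(2,3),(3,0)):d=C[b]-C[a];print(np.linalg.norm(d).round(3),np.degrees(np.arctan2(d[1],d[0])).round(1))
for c in((142,415),(242,443)):print('handle top',p2w(t,*g(*c),.126).round(4))
# hypothesis: predict side view extents of blades at top z=.086 edge
ctr=np.mean(C,0);
x=(C[1]-C[0]+C[2]-C[3]);x[2]=0;x/=np.linalg.norm(x);y=np.array([-x[1],x[0],0])
print('x axis yaw',np.degrees(np.arctan2(x[1],x[0])))
for sx in(-.028,.028):
  P=ctr+x*sx
  for w in(.032,.022,.017):
    q=[((w2p(s,np.array([*(P+y*k*w)[:2],.084]))-[255,305])*2.725+[560,280]).round() for k in(-1,1)];print(sx,w,q)
    q=[((w2p(t,np.array([*(P+y*k*w)[:2],.084]))-[435,260])*3.4+[0,280]).round() for k in(-1,1)];print('   top',q)
```

```text
[[ 0.562 -0.299  0.036]
 [ 0.534 -0.405  0.036]
 [ 0.442 -0.381  0.036]
 [ 0.468 -0.276  0.036]] centre [ 0.5013 -0.3401  0.036 ]
0.11 -104.8
0.095 165.1
0.108 76.1
0.097 -13.8
handle top [ 0.5092 -0.3106  0.126 ]
handle top [ 0.4949 -0.3631  0.126 ]
x axis yaw -104.35695205493883
-0.028 0.032 [array([623., 357.]), array([725., 361.])]
   top [array([111., 473.]), array([138., 360.])]
-0.028 0.022 [array([639., 358.]), array([709., 361.])]
   top [array([115., 455.]), array([134., 377.])]
-0.028 0.017 [array([647., 358.]), array([701., 360.])]
   top [array([117., 446.]), array([131., 386.])]
0.028 0.032 [array([612., 420.]), array([720., 425.])]
   top [array([211., 499.]), array([236., 385.])]
0.028 0.022 [array([629., 421.]), array([703., 424.])]
   top [array([215., 481.]), array([232., 403.])]
0.028 0.017 [array([638., 421.]), array([695., 424.])]
   top [array([217., 472.]), array([230., 412.])]
```

The side view settles two things: the lane's left end (+y) is the high end, and the wide blade is in the stand slot farther from the lane. Now the move helper.

```bash
cat >> h.py <<'E'
def go(x,y,z,yaw):
    s=r.get_state();R=np.array(s['tcp_rot']);p=np.array(s['eef_pos'])
    cur=np.degrees(np.arctan2(R[1,1],R[0,1])); dw=(yaw-cur+180)%360-180
    print('shift',((R.T@(np.array([x,y,z])-p))*1000).round(1),'turn',round(-np.radians(dw),4))
def st():
    s=r.get_state();R=np.array(s['tcp_rot']);print('t',s['time_s'],'p',np.round(s['eef_pos'],4),'yawy',np.degrees(np.arctan2(R[1,1],R[0,1])).round(2),'F',np.round(s['wrist_force'],1),'w',round(s['gripper_width']*88,1))
E
python3 -c "
from h import *
go(.4946,-.365,.22,-104.4)"
```

```text
shift [360.7 -76.9  18.2] turn 0.5591
```

apply_moves([
  [0.52,[360.7,-76.9,18.2],0.559],
  [0.52,[360.7,-76.9,18.2],0.559],
  [0.52,[360.7,-76.9,18.2],0.559],
  [0.52,[360.7,-76.9,18.2],0.559],
  [0.52,[360.7,-76.9,18.2],0.559],
  [0.52,[360.7,-76.9,18.2],0.559],
  [0.52,[360.7,-76.9,18.2],0.559],
  [0.52,[360.7,-76.9,18.2],0.559],
  [0.52,[360.7,-76.9,18.2],0.559],
  [0.52,[360.7,-76.9,18.2],0.559],
], newtons=25)

```text
time_s: 1.15
eef_pos: [0.4947, -0.3644, 0.2195]
tcp_rot: [[0.969, -0.247, -0.001], [-0.247, -0.969, 0.002], [-0.002, -0.001, -1.0]]
wrist_force: [-0.1, 0.4, -0.2]
gripper_width: 0.485
```

Run:
```python
from h import *
st();c=snap('wrist','w1.png');st()
for P in((.4946,-.365,.126),(.509,-.312,.126)):print(w2p(c,P))
```

```text
t 1.15 p [ 0.4947 -0.3644  0.2195] yawy -104.29 F [-0.1  0.4 -0.2] w 42.7
t 1.2 p [ 0.4941 -0.3651  0.2196] yawy -104.38 F [-0.4 -0.4  0. ] w 42.3
[318.00689861 239.09751298]
[237.11506432 237.84518903]
```

View pics/w1.png

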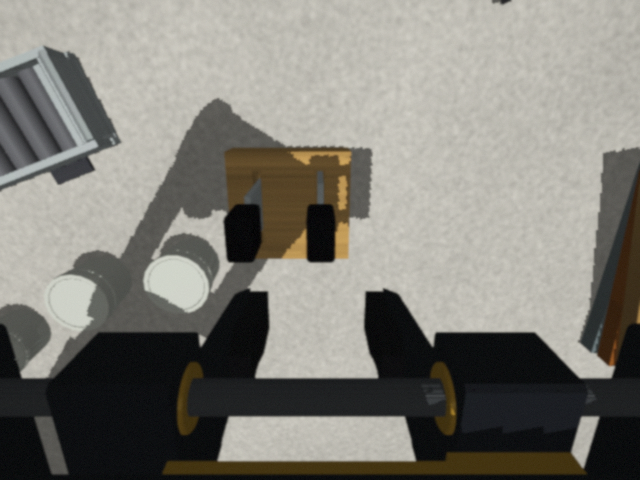

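Run:
```python
from h import *
c=load('w1.png');g=cv2.cvtColor(c['img'],cv2.COLOR_BGR2GRAY)
for v in range(196,270,6):
    u=np.where(g[v,290:350]<22)[0]+290; u2=np.where(g[v,210:275]<22)[0]+210; print(v,(u.min(),u.max()) if len(u) else '',(u2.min(),u2.max()) if len(u2) else '')
go(.4946,-.365,.22,-104.4)
```

```text
196  
202  
208 (np.int64(308), np.int64(331)) (np.int64(234), np.int64(258))
214 (np.int64(308), np.int64(333)) (np.int64(229), np.int64(258))
220 (np.int64(307), np.int64(333)) (np.int64(226), np.int64(259))
226 (np.int64(308), np.int64(333)) (np.int64(226), np.int64(259))
232 (np.int64(308), np.int64(333)) (np.int64(226), np.int64(260))
238 (np.int64(308), np.int64(333)) (np.int64(227), np.int64(260))
244 (np.int64(308), np.int64(333)) (np.int64(227), np.int64(259))
250 (np.int64(308), np.int64(332)) (np.int64(228), np.int64(256))
256 (np.int64(308), np.int64(332)) (np.int64(228), np.int64(254))
262  
268  
shift [ 0.5 -0.2 -0.4] turn 0.0004
```

The wide handle's centre is at about (320.5, 236), some 2 mm off the prediction, so I'll shift by that much, descend and grip.

apply_moves([
  [0.52,[2,1.5,50],0],
  [0.52,[2,1.5,100],0],
  [0.52,[2,1.5,130],0],
  [0.52,[2,1.5,130],0],
  [1,[2,1.5,130],0],
  [1,[2,1.5,130],0],
  [1,[2,1.5,130],0],
  [1,[2,1.5,130],0],
  [1,[2,1.5,130],0],
], newtons=30)

```text
time_s: 2.1
eef_pos: [0.4967, -0.3682, 0.0924]
tcp_rot: [[0.969, -0.248, 0.002], [-0.248, -0.969, -0.002], [0.002, 0.001, -1.0]]
wrist_force: [-1.7, -0.7, 7.2]
gripper_width: 0.226
```

apply_moves([
  [1,[0,0,-10],0],
  [1,[0,0,-50],0],
  [1,[0,0,-100],0],
  [1,[0,0,-143],0],
  [1,[0,0,-143],0],
  [1,[0,0,-143],0],
])

```text
time_s: 2.7
eef_pos: [0.4969, -0.3683, 0.2375]
tcp_rot: [[0.969, -0.248, 0.004], [-0.248, -0.969, -0.005], [0.005, 0.003, -1.0]]
wrist_force: [-0.2, -0.1, -1.4]
gripper_width: 0.227
```

Run:
```python
from h import *
st()
L=np.array([.58718,.23505]);R=np.array([.63345,-.1836])
print((L-R)/np.linalg.norm(L-R))
go(.63345,-.1836,.235,-83.7)
```

```text
t 2.7 p [ 0.4969 -0.3683  0.2375] yawy -104.36 F [-0.2 -0.1 -1.4] w 19.9
[-0.10985302  0.99394784]
shift [  86.5 -212.8    2.2] turn -0.3605
```

apply_moves([
  [1,[65,-269,2],-0.36],
  [1,[65,-269,2],-0.36],
  [1,[65,-269,2],-0.36],
  [1,[65,-269,2],-0.36],
  [1,[65,-269,2],-0.36],
  [1,[65,-269,2],-0.36],
  [1,[65,-269,2],-0.36],
  [1,[65,-269,2],-0.36],
  [1,[65,-269,2],-0.36],
])

```text
time_s: 3.6
eef_pos: [0.6256, -0.1247, 0.2337]
tcp_rot: [[0.994, 0.108, 0.002], [0.108, -0.994, -0.004], [0.001, 0.004, -1.0]]
wrist_force: [-0.7, 0.5, 0.3]
gripper_width: 0.225
```

Run:
```python
from h import *
st();c=snap('wrist','w2.png')
d=np.array([-.10985,.99395,0]);n=np.array([-d[1],d[0],0]);P=np.array([.63345,-.1836,.032])
for k in(-.035,0,.035):print(w2p(c,P+n*k),w2p(c,P+n*k+[0,0,.012]))
o=np.vstack([c['img'][:,:]]);cv2.imwrite('pics/w2b.png',cv2.resize(o[60:460,250:640],(780,600) if 0 else (585,600),interpolation=cv2.INTER_CUBIC))
```

```text
t 3.6 p [ 0.6256 -0.1247  0.2337] yawy -83.79 F [-0.7  0.5  0.3] w 19.8
[379.95301691 163.51553474] [382.1719483  165.37863981]
[378.01892513 200.56824474] [380.1020004  203.59131075]
[376.20287647 235.35952249] [378.1624178  239.39734801]
```

View pics/w2b.png

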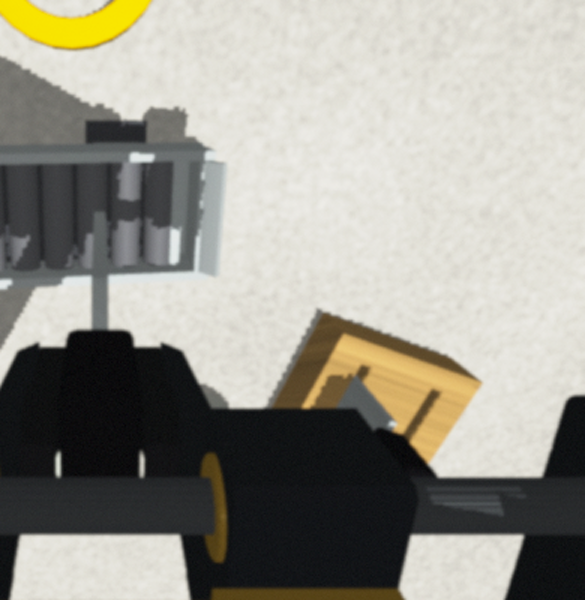

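Run:
```python
from h import *
c=load('w2.png')
o=cv2.resize(c['img'][145:260,290:410],(720,690),interpolation=cv2.INTER_CUBIC)[:600]
cv2.imwrite('pics/w2c.png',o)
g=cv2.cvtColor(c['img'],cv2.COLOR_BGR2GRAY)
for v in(175,185,195,205,215,225,232):print(v,g[v,356:402])
```

```text
175 [ 66  64  63  62  63  61  61  61  69  88 105 110 113 114 113 112 112 113
 110 105  94  90  88  91  93  95 100 124 165 189 183 171 166 166 168 169
 170 171 173 175 174 176 187 197 207 218]
185 [ 65  65  63  62  62  63  62  65  80  99 113 114 115 114 112 113 113 113
 108 101  94  91  91  92  90  93 102 112 121 136 155 164 164 168 169 169
 170 172 172 176 176 184 195 208 217 226]
195 [ 64  65  65  61  62  62  64  70  87 103 111 113 113 115 114 111 113 111
 105  95  92  91  92  91  94 103 127 167 188 178 169 167 168 170 171 169
 172 173 174 178 185 195 205 214 225 229]
205 [ 63  65  64  61  61  63  66  75  95 108 112 114 114 115 114 113 111 108
 100  97  88  91  88  94  97 104 113 120 140 156 164 168 170 171 172 172
 173 174 174 180 190 202 212 222 228 228]
215 [141 141 137 132 131 125 136 179 218 230 231 231 226 205 163 126 111 106
  96  92  90  91  96  96 107 130 166 183 178 168 168 169 173 171 173 174
 173 177 179 187 200 209 217 224 226 225]
225 [141 137 135 132 127 129 149 190 221 231 231 230 220 190 142 116 110 100
  94  91  92  92 100 131 185 217 214 190 170 168 171 171 170 172 173 173
 176 178 186 198 208 218 227 230 229 228]
232 [140 137 133 132 127 132 162 204 226 231 231 228 207 163 115  97  95  94
  93  93  90  95 112 155 203 218 207 181 169 168 171 171 172 173 174 174
 175 180 192 203 213 223 228 227 226 225]
```

View pics/w2c.png

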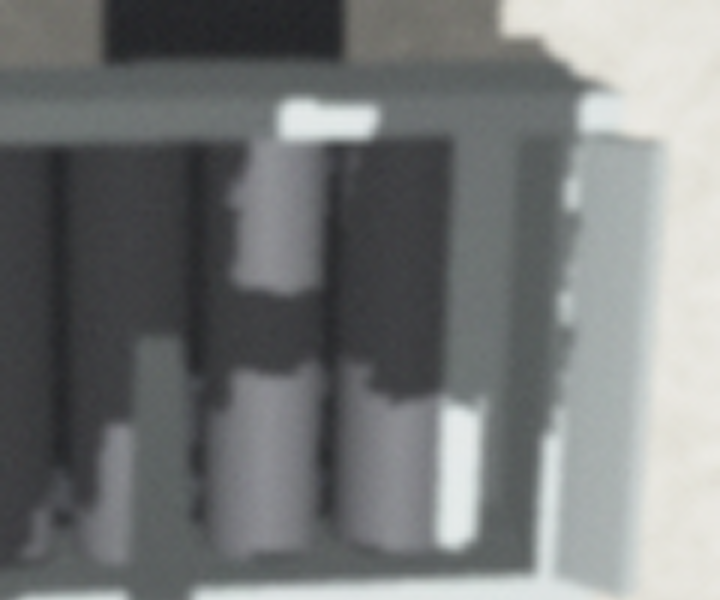

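Run:
```python
from h import *
c=load('w2.png')
R0=np.array([.63345,-.1836,0]);d=np.array([-.10985,.99395,0]);n=np.array([-d[1],d[0],0])
def lane(P): q=P-R0; return np.array([q@d-.210,q@n])*1000
for u,v in((375.5,175),(374.3,195),(373,225)):print('inner',lane(p2w(c,u,v,.0325)).round(1),'(want -206)')
for u,v in((383.5,175),(382.3,195),(379.6,225)):print('wall',lane(p2w(c,u,v,.044)).round(1),'(want -214)')
# rails inner/outer edges at column crop u~420 : rail top z
for v,nm in((68,'far outer'),(100,'far mid'),(138,'far inner'),(552,'near in'),(578,'near edge')):print(nm,lane(p2w(c,290+480/6,145+v/6,.046)).round(1))
s=r.get_state();T=np.linalg.inv(c['hand_eye'])
for x in(30,32,34):
    q=T@np.array([x/1e3,0,.0864,1]);print(x,c['fx']*q[0]/q[2]+c['cx'],c['fy']*q[1]/q[2]+c['cy'],'obs 316.7,200.8')
```

```text
inner [-206.3  -24.5] (want -206)
inner [-206.1   -5.5] (want -206)
inner [-206.3   24.2] (want -206)
wall [-211.7  -26.4] (want -214)
wall [-211.6   -8.1] (want -214)
wall [-210.6   20.7] (want -214)
far outer [-198.5  -43.2]
far mid [-198.7  -38.6]
far inner [-198.9  -33. ]
near in [-201.8   31.9]
near edge [-202.    36.2]
30 316.72295702918876 198.7817840548489 obs 316.7,200.8
32 316.72320619257147 195.69618088407992 obs 316.7,200.8
34 316.7234567124388 192.5937792041089 obs 316.7,200.8
```

Run:
```python
from h import *
go(.635,-.1836,.155,-83.7)
```

```text
shift [ 2.8 58.8 79.3] turn -0.0021
```

apply_moves([
  [1,[3,40,0],-0.002],
  [1,[2.8,58.8,40],-0.002],
  [1,[2.8,58.8,79],-0.002],
  [1,[2.8,58.8,79],-0.002],
  [1,[2.8,58.8,79],-0.002],
  [1,[2.8,58.8,79],-0.002],
])

```text
time_s: 4.25
eef_pos: [0.6362, -0.1843, 0.1581]
tcp_rot: [[0.994, 0.109, 0.006], [0.109, -0.994, -0.006], [0.005, 0.007, -1.0]]
wrist_force: [-0.8, -0.2, -0.5]
gripper_width: 0.221
```

Run:
```python
from h import *
st();c=snap('wrist','w3.png')
go(.635,-.1836,.0904,-83.7)
o=cv2.resize(c['img'][100:300,220:420],(600,600),interpolation=cv2.INTER_CUBIC)
cv2.imwrite('pics/w3b.png',o)
```

```text
t 4.25 p [ 0.6362 -0.1843  0.1581] yawy -83.72 F [-0.8 -0.2 -0.5] w 19.5
shift [-1.8 -1.3 68. ] turn -0.0
```

View pics/w3b.png

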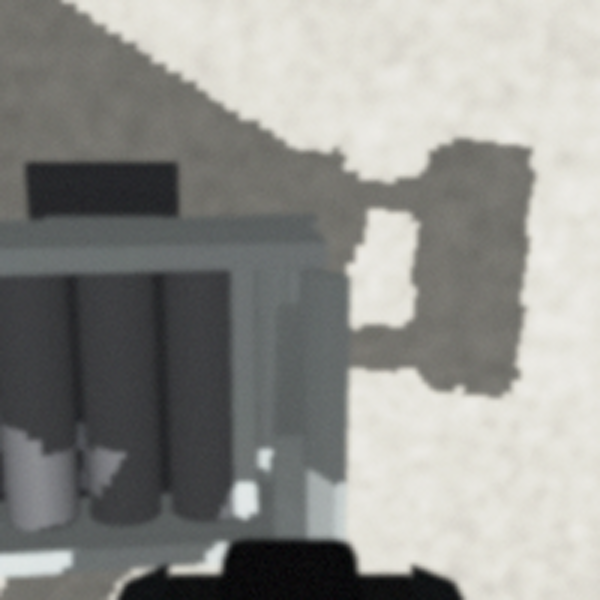

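The held blade's end (u 275–303) sits over the slot band (262–300), so I'll descend slowly.

apply_moves([
  [1,[-1.5,-1,0],0],
  [1,[-1.5,-1,10],0],
  [1,[-1.5,-1,18],0],
  [1,[-1.5,-1,25],0],
  [1,[-1.5,-1,31],0],
  [1,[-1.5,-1,36],0],
  [1,[-1.5,-1,40],0],
  [1,[-1.5,-1,44],0],
  [1,[-1.5,-1,44],0],
])

```text
time_s: 5.2
eef_pos: [0.6409, -0.185, 0.1242]
tcp_rot: [[0.994, 0.11, 0.021], [0.11, -0.994, -0.011], [0.019, 0.013, -1.0]]
wrist_force: [-4.7, 6.6, 39.8]
gripper_width: 0.228
```

```bash
python3 -c "
from h import *
st();go(.635,-.1836,.0904,-83.7)"
```

```text
t 5.2 p [ 0.6409 -0.185   0.1242] yawy -83.7 F [-4.7  6.6 39.8] w 20.0
shift [-6.3 -2.5 33.7] turn 0.0001
```

apply_moves([
  [1,[0,0,-10],0],
  [1,[-4,0,-20],0],
  [1,[-4,0,-30],0],
  [1,[-4,0,-30],0],
  [1,[-4,0,-30],0],
  [1,[-4,0,-30],0],
])

```text
time_s: 5.8
eef_pos: [0.6356, -0.1849, 0.1527]
tcp_rot: [[0.994, 0.11, 0.019], [0.11, -0.994, -0.01], [0.017, 0.012, -1.0]]
wrist_force: [0.4, 1.0, -0.9]
gripper_width: 0.227
```

Run:
```python
from h import *
st();c=snap('wrist','w4.png');s=snap('side','s4.png')
print(np.round(r.get_state()['tcp_rot'],4), np.round(r.get_state()['joint_positions'],2))
a=cv2.resize(c['img'][130:290,260:400],(490,560),interpolation=cv2.INTER_CUBIC)
b=cv2.resize(s['img'][180:340,290:380],(310,560),interpolation=cv2.INTER_CUBIC)
cv2.imwrite('pics/w4b.png',np.hstack([a,b]))
```

```text
t 5.8 p [ 0.6356 -0.1849  0.1527] yawy -83.7 F [ 0.4  1.  -0.9] w 19.9
[[ 0.9938  0.1097  0.0189]
 [ 0.1099 -0.9939 -0.0101]
 [ 0.0177  0.0121 -0.9998]] [-2.645e+01  2.499e+01  8.375e+01 -4.000e-02  7.003e+01  5.726e+01]
```

View pics/w4b.png

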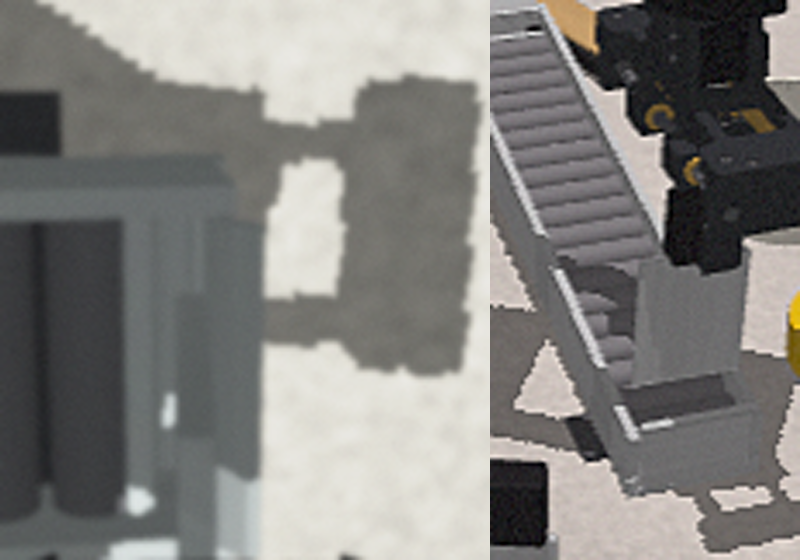

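Run:
```python
from h import *
s=load('s4.png');c=load('w4.png');st_=r.get_state();R=np.array(st_['tcp_rot']);p=np.array(st_['eef_pos'])
def tool(u,v,cam):
    T=cam['world_from_camera'];d=T[:3,:3]@np.array([(u-cam['cx'])/cam['fx'],(v-cam['cy'])/cam['fy'],1]);o=T[:3,3]
    n=R[:,1];t=(p-o)@n/(d@n);return (R.T@(o+t*d-p)*1000).round(1),(o+t*d).round(4)
print(tool(333.6,290,s),tool(362.1,285.7,s))
print('blade top corners, side',tool(290+(638-490)/3.44,180+262/3.5,s),tool(290+(745-490)/3.44,180+250/3.5,s))
T=np.linalg.inv(c['hand_eye'])
for z in(.070,.076,.081,.0864):
  for x in(28.7,32):
    q=T@np.array([x/1e3,0,z,1]);print(z,x,(c['fx']*q[0]/q[2]+c['cx']).round(1),(c['fy']*q[1]/q[2]+c['cy']).round(1),'obs 316.2,214.3')
```

```text
(array([-36.3,  -0. ,  78.8]), array([ 0.6011, -0.1897,  0.0735])) (array([22.9,  0. , 82.2]), array([ 0.6601, -0.1832,  0.0711]))
blade top corners, side (array([-38.2,  -0. ,  -2.4]), array([ 0.5978, -0.1891,  0.1546])) (array([24. , -0. ,  2.7]), array([ 0.6597, -0.1823,  0.1507]))
0.07 28.7 316.7 207.2 obs 316.2,214.3
0.07 32 316.7 201.8 obs 316.2,214.3
0.076 28.7 316.7 204.8 obs 316.2,214.3
0.076 32 316.7 199.5 obs 316.2,214.3
0.081 28.7 316.7 202.8 obs 316.2,214.3
0.081 32 316.7 197.6 obs 316.2,214.3
0.0864 28.7 316.7 200.8 obs 316.2,214.3
0.0864 32 316.7 195.7 obs 316.2,214.3
```

apply_moves([
  [1,[0,50,-5],0],
  [1,[0,105,-5],0],
  [1,[0,105,30],0],
  [1,[0,105,55],0],
  [1,[0,105,65],0],
  [1,[0,105,70],0],
  [1,[0,105,74],0],
  [1,[0,105,76],0],
  [1,[0,105,77],0],
  [1,[0,105,77],0],
])

```text
time_s: 6.9
eef_pos: [0.6504, -0.2903, 0.0812]
tcp_rot: [[0.994, 0.111, 0.022], [0.111, -0.994, -0.012], [0.021, 0.015, -1.0]]
wrist_force: [-3.3, 1.5, 7.9]
gripper_width: 0.224
```

apply_moves([
  [1,[0,0,4],0],
  [1,[0,0,7],0],
  [1,[0,0,8],0],
  [1,[0,0,8],0],
])

```text
time_s: 7.3
eef_pos: [0.6532, -0.2911, 0.0809]
tcp_rot: [[0.993, 0.112, 0.028], [0.113, -0.994, -0.016], [0.026, 0.019, -0.999]]
wrist_force: [-8.5, 5.1, 24.7]
gripper_width: 0.224
```

apply_moves([
  [1,[-2,0,-2],0],
  [1,[-2,0,-20],0],
  [1,[-2,0,-60],0],
  [1,[-2,-50,-70],0],
  [1,[-2,-50,-70],0],
  [1,[-2,-50,-70],0],
])

```text
time_s: 7.9
eef_pos: [0.6443, -0.2395, 0.1518]
tcp_rot: [[0.993, 0.114, 0.03], [0.115, -0.993, -0.017], [0.028, 0.02, -0.999]]
wrist_force: [0.4, -0.0, -0.9]
gripper_width: 0.226
```

Run:
```python
from h import *
st();s=snap('side','s5.png');c=snap('wrist','w5.png')
S=r.get_state();R=np.array(S['tcp_rot']);p=np.array(S['eef_pos']);print(R.round(3))
q=[w2p(s,p+R@np.array([x,0,z])) for x,z in((-.032,.0),(.032,0),(-.032,.081),(.032,.081))];print(np.round(q,1))
b=s['img'][255:330,315:390]
cv2.imwrite('pics/s5b.png',cv2.resize(b,(600,600),interpolation=cv2.INTER_CUBIC))
```

```text
t 7.9 p [ 0.6443 -0.2395  0.1518] yawy -83.44 F [ 0.4 -0.  -0.9] w 19.9
[[ 0.993  0.112  0.028]
 [ 0.113 -0.993 -0.016]
 [ 0.026  0.019 -0.999]]
[[347.7 273.3]
 [380.8 266.6]
 [347.2 309.3]
 [379.  302.3]]
```

View pics/s5b.png

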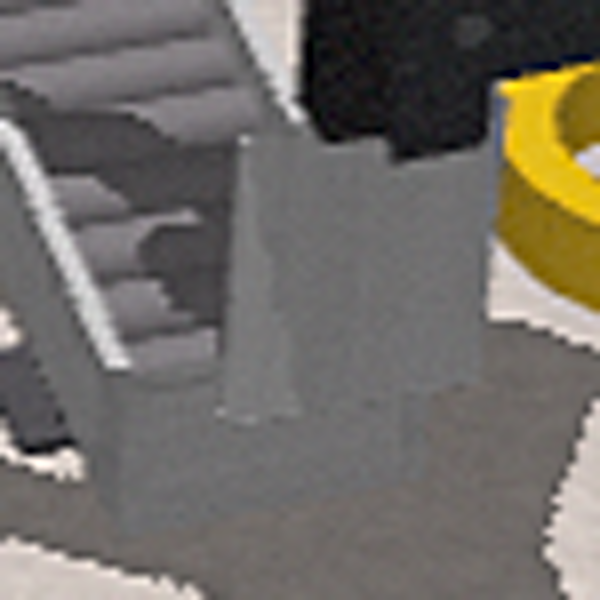

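Run:
```python
from h import *
s=load('s5.png');S=r.get_state();R=np.array(S['tcp_rot']);p=np.array(S['eef_pos'])
def f(u,v):
    T=s['world_from_camera'];d=T[:3,:3]@np.array([(u-s['cx'])/s['fx'],(v-s['cy'])/s['fy'],1]);o=T[:3,3]
    n=R[:,1];t=(p-o)@n/(d@n);return (R.T@(o+t*d-p)*1000).round(1),(o+t*d).round(4)
for q in((342.3,306.5),(375,302.9),(345,272.5),(377.5,265.6)):print(f(*q))
# slot features predicted in this crop: inner-plate / rail corners
R0=np.array([.63345,-.1836,0]);d=np.array([-.10985,.99395,0]);n=np.array([-d[1],d[0],0])
for x,y,z in((-.225,.041,.042),(-.225,.035,.042),(-.225,-.041,.042),(-.2,.041,.0452),(-.2,.035,.0452)):
    print(x,y,((w2p(s,R0+d*(x+.21)+n*y+[0,0,z])-[315,255])*8).round())
```

```text
(array([-41.7,  -0. ,  71.8]), array([ 0.6044, -0.2467,  0.0773]))
(array([23.8,  0. , 80.2]), array([ 0.6697, -0.2395,  0.0707]))
(array([-37.1,   0. ,  -3. ]), array([ 0.6068, -0.245 ,  0.1522]))
(array([25.3, -0. , -3.8]), array([ 0.6688, -0.2379,  0.1546]))
-0.225 0.041 [130. 420.]
-0.225 0.035 [153. 415.]
-0.225 -0.041 [443. 359.]
-0.2 0.041 [ 97. 348.]
-0.2 0.035 [120. 344.]
```

Run:
```python
from h import *
c=load('w5.png');g=cv2.cvtColor(c['img'],cv2.COLOR_BGR2GRAY)
print(g[190:235,316]);print(g[225,295:340]);print(g[240,295:340])
T=np.linalg.inv(c['hand_eye'])
for x in(20,22,24,26,28):
    q=T@np.array([x/1e3,0,.0805,1]);print(x,(c['fx']*q[0]/q[2]+c['cx']).round(1),(c['fy']*q[1]/q[2]+c['cy']).round(1))
```

```text
[109 107 107 111 108 108 110 107 110 107 106 105 106 106 107 108 108 106
 107 105 106 105 105 103  99  92  90  86  89  88  90  87  90  86  88  84
  87  87  86  87  87  85  86  86  86]
[109 107 106 106 105 105 108 105 104 105 103 103 104 106 104  97  93  87
  88  89  88  84  89  92  97 103 107 105 104 106 104 107 107 109 107 105
 107 106 108 107 108 108 108 106 106]
[108 110 111 107 106 102 105 105 105 108 111 122 154 181 176 140 102  85
  85  87  84  85  85  82  87  99 105 113 124 155 185 198 198 197 193 188
 193 211 220 221 221 220 221 218 217]
20 316.7 216.5
22 316.7 213.4
24 316.7 210.3
26 316.7 207.2
28 316.7 204.1
```

Run:
```python
from h import *
for z in(.150,.126,.112,.100,.090,.082):go(.640,-.1829,z,-83.7)
```

```text
shift [  2.8 -58.   -0.8] turn 0.0026
shift [  2.2 -58.5  23.2] turn 0.0026
shift [  1.8 -58.7  37.1] turn 0.0026
shift [  1.5 -59.   49.1] turn 0.0026
shift [  1.2 -59.2  59.1] turn 0.0026
shift [  1.  -59.3  67.1] turn 0.0026
```

apply_moves([
  [1,[2.8,-50,-0.8],0.003],
  [1,[2.8,-58,-0.8],0.003],
  [1,[2.8,-58,-0.8],0.003],
  [1,[2.8,-58,-0.8],0.003],
  [1,[2.5,-58.2,12],0.003],
  [1,[2.2,-58.5,23],0.003],
  [1,[2,-58.6,30],0.003],
  [1,[1.8,-58.7,37],0.003],
  [1,[1.7,-58.8,42],0.003],
  [1,[1.7,-58.8,42],0.003],
])

```text
time_s: 9.0
eef_pos: [0.6444, -0.1834, 0.1144]
tcp_rot: [[0.993, 0.109, 0.038], [0.109, -0.994, -0.018], [0.036, 0.022, -0.999]]
wrist_force: [-5.4, 8.5, 35.1]
gripper_width: 0.224
```

apply_moves([
  [1,[-2,0,-8],0],
  [1,[-4,0,-12],0],
  [1,[-4,0,-12],0],
  [1,[-4,0,-12],0],
])

```text
time_s: 9.4
eef_pos: [0.639, -0.1838, 0.1246]
tcp_rot: [[0.993, 0.108, 0.036], [0.109, -0.994, -0.017], [0.034, 0.021, -0.999]]
wrist_force: [0.2, -0.0, -1.1]
gripper_width: 0.225
```

Run:
```python
from h import *
st();c=snap('wrist','w6.png');s=snap('side','s6.png');print(np.round(r.get_state()['tcp_rot'],3))
a=cv2.convertScaleAbs(cv2.resize(c['img'][170:270,270:360],(504,560),interpolation=cv2.INTER_CUBIC),alpha=1.5)
b=cv2.resize(s['img'][245:325,325:367],(294,560),interpolation=cv2.INTER_CUBIC)
cv2.imwrite('pics/w6b.png',np.hstack([a,b]))
```

```text
t 9.4 p [ 0.639  -0.1838  0.1246] yawy -83.8 F [ 0.2 -0.  -1.1] w 19.8
[[ 0.993  0.108  0.036]
 [ 0.109 -0.994 -0.017]
 [ 0.034  0.021 -0.999]]
```

View pics/w6b.png

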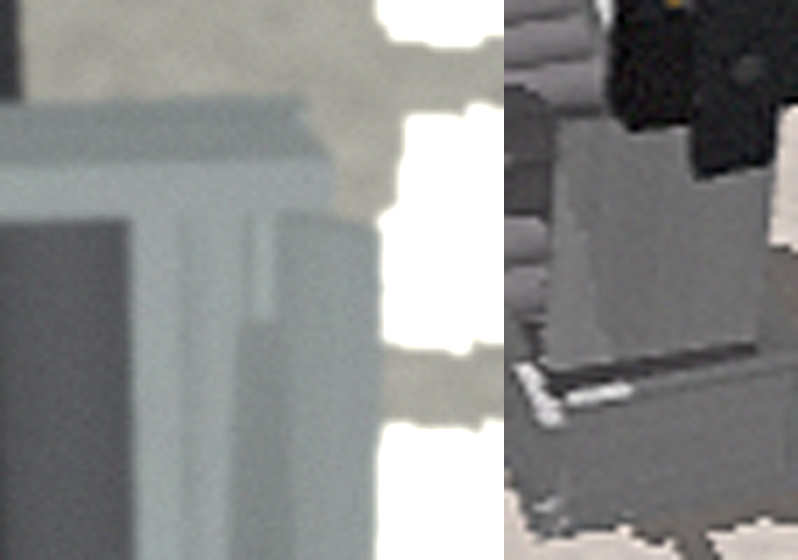

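Run:
```python
from h import *
R0=np.array([.63345,-.1836,0]);d=np.array([-.10985,.99395,0]);n=np.array([-d[1],d[0],0])
def lane(P): q=P-R0; return (np.array([q@d-.210,q@n])*1000).round(1)
c=load('w6.png')
g=lambda u,v:(u/5.6+270,v/5.6+170)
for nm,u,v,z in(('plate in',132,250,.0325),('plate/slot',180,250,.0325),('slot/wall',248,250,.044),('slot/wall low',248,250,.0325),('wall/lip',278,250,.044),('lip out',380,250,.054),('rail in',100,215,.0445),('rail out',100,160,.0445),('bladeL',238,322,.044),('bladeR',292,322,.044),('blade40 L',238,322,.040)):print(nm,lane(p2w(c,*g(u,v),z)))
c=load('w2.png')
g=lambda u,v:(u/6+290,v/6+145)
for nm,u,v,z in(('plate in',450,250,.0325),('plate/slot',510,250,.0325),('slot/wall',558,250,.044),('wall/lip',580,250,.044),('lip out',655,250,.054),('rail in',400,135,.0445),('near rail in',400,578,.0445)):print(nm,lane(p2w(c,*g(u,v),z)))
```

```text
plate in [-197.4  -26.5]
plate/slot [-203.1  -26.5]
slot/wall [-211.   -29.2]
slot/wall low [-211.1  -26.4]
wall/lip [-214.4  -29.2]
lip out [-225.1  -31.5]
rail in [-194.5  -33.5]
rail out [-194.6  -39.7]
bladeL [-209.8  -20.8]
bladeR [-216.   -20.7]
blade40 L [-209.8  -19.7]
plate in [-197.   -13.5]
plate/slot [-206.4  -13.5]
slot/wall [-211.8  -15.8]
wall/lip [-215.1  -15.8]
lip out [-224.2  -17.7]
rail in [-187.2  -33.2]
near rail in [-189.5   36.7]
```

Run:
```python
from h import *
s=load('s6.png');c=load('w6.png');S=r.get_state();R=np.array(S['tcp_rot']);p=np.array(S['eef_pos']);print('fx',c['fx'])
T=s['world_from_camera'];o=T[:3,3]
R0=np.array([.63345,-.1836,0]);d=np.array([-.10985,.99395,0]);n=np.array([-d[1],d[0],0])
g=lambda u,v:(325+(u-504)/7,245+v/7)
for lx in(-.207,-.210,-.213):
  for nm,u,v in(('low L',548,365),('low R',755,345),('up L',560,122),('up R',775,165)):
    u,v=g(u,v);k=T[:3,:3]@np.array([(u-s['cx'])/s['fx'],(v-s['cy'])/s['fy'],1])
    t=(R0+d*(lx+.21)-o)@d/(k@d);P=o+t*k;print(lx,nm,'cross',((P-R0)@n*1000).round(1),'z',(P[2]*1000).round(1))
# where lip features should appear
for lx,z in((-.225,.054),(-.214,.044),(-.206,.0325),(-.206,.0325)):
  print(lx,z,[((w2p(s,R0+d*(lx+.21)+n*y+[0,0,z])-[325,245])*7+[504,0]).round() for y in(.035,-.035)])
```

```text
fx 374.04215790476803
-0.207 low L cross 35.0 z 52.6
-0.207 low R cross -27.6 z 45.7
-0.207 up L cross 33.9 z 134.4
-0.207 up R cross -29.9 z 107.6
-0.21 low L cross 36.1 z 55.0
-0.21 low R cross -26.3 z 48.2
-0.21 up L cross 35.0 z 136.5
-0.21 up R cross -28.6 z 109.9
-0.213 low L cross 37.2 z 57.5
-0.213 low R cross -25.0 z 50.7
-0.213 up L cross 36.1 z 138.7
-0.213 up R cross -27.2 z 112.1
-0.225 0.054 [array([570., 399.]), array([805., 354.])]
-0.214 0.044 [array([555., 404.]), array([788., 360.])]
-0.206 0.0325 [array([545., 419.]), array([775., 375.])]
-0.206 0.0325 [array([545., 419.]), array([775., 375.])]
```

apply_moves([
  [1,[0,0,-14],0],
  [1,[7,-5.5,-14],0],
  [1,[7,-5.5,-14],0],
  [1,[7,-5.5,-14],0],
  [1,[7,-5.5,-14],0],
], newtons=50)

```text
time_s: 10.0
eef_pos: [0.6448, -0.1769, 0.1384]
tcp_rot: [[0.993, 0.109, 0.036], [0.109, -0.994, -0.017], [0.034, 0.021, -0.999]]
wrist_force: [0.4, -1.4, -1.0]
gripper_width: 0.222
```

Run:
```python
from h import *
st();c=snap('wrist','w7.png');s=snap('side','s7.png');t=snap('top','t7.png')
a=cv2.convertScaleAbs(cv2.resize(c['img'][160:270,265:355],(442,540),interpolation=cv2.INTER_CUBIC),alpha=1.5)
b=cv2.resize(s['img'][235:325,322:382],(360,540),interpolation=cv2.INTER_CUBIC)
cv2.imwrite('pics/w7b.png',np.hstack([a,b]))
```

```text
t 10.0 p [ 0.6448 -0.1769  0.1384] yawy -83.76 F [ 0.4 -1.4 -1. ] w 19.5
```

View pics/w7b.png

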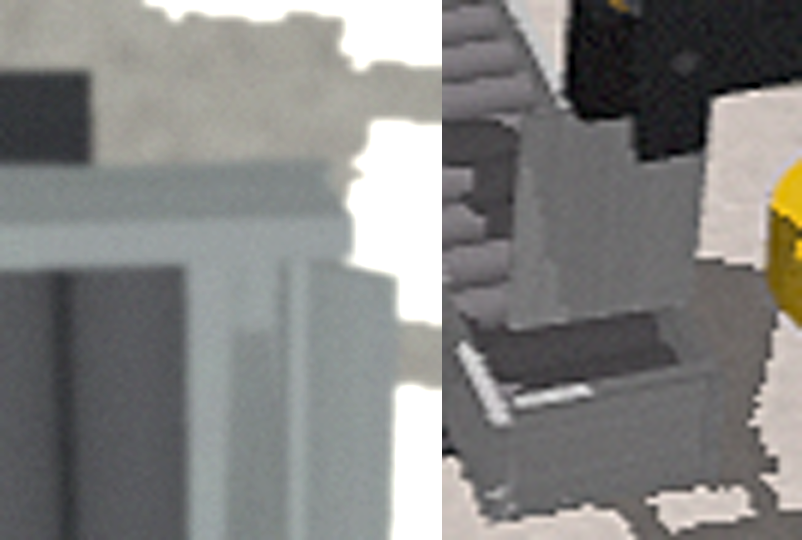

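Run:
```python
from h import *
s=load('s7.png');c=load('w7.png')
T=s['world_from_camera'];o=T[:3,3]
R0=np.array([.63345,-.1836,0]);d=np.array([-.10985,.99395,0]);n=np.array([-d[1],d[0],0])
def lane(P): q=P-R0; return (np.array([q@d-.210,q@n])*1000).round(1)
g=lambda u,v:(322+(u-442)/6,235+v/6)
for lx in(-.207,):
  for nm,u,v in(('low L',508,328),('low R',689,303),('up L',520,110),('up R',708,110)):
    u,v=g(u,v);k=T[:3,:3]@np.array([(u-s['cx'])/s['fx'],(v-s['cy'])/s['fy'],1])
    t=(R0+d*(lx+.21)-o)@d/(k@d);P=o+t*k;print(lx,nm,'cross',((P-R0)@n*1000).round(1),'z',(P[2]*1000).round(1))
g=lambda u,v:(u/4.91+265,v/4.91+160)
for nm,u,v,z in(('rail in',100,268,.0445),('rail out',100,222,.0445),('tip z.055',254,330,.055),('tip z.065',254,330,.065)):print(nm,lane(p2w(c,*g(u,v),z)))
for lx,z in((-.222,.054),(-.211,.044)):
  print(lx,z,[((w2p(s,R0+d*(lx+.21)+n*y+[0,0,z])-[322,235])*6+[442,0]).round() for y in(.035,-.035)])
gray=cv2.cvtColor(s['img'],cv2.COLOR_BGR2GRAY)
for v in(265,275,282,288):print(v,gray[v,326:372])
```

```text
-0.207 low L cross 32.0 z 70.1
-0.207 low R cross -31.3 z 66.7
-0.207 up L cross 30.6 z 154.1
-0.207 up R cross -33.1 z 142.2
rail in [-185.7  -32.7]
rail out [-185.8  -39. ]
tip z.055 [-206.3  -26.7]
tip z.065 [-206.1  -29.5]
-0.222 0.054 [array([513., 397.]), array([714., 358.])]
-0.211 0.044 [array([501., 401.]), array([700., 363.])]
265 [124  86  67  73  73  77  71  66  97 119 123 114 109 106 106 109 106 107
 104 108 105 108 107 107 110 105 110 108 105 109 106 112 109 111 110 108
 110 110 100 113 190 201 199 191 194 194]
275 [ 70  84  85 105 121 130 131 111 123 121 121 120 118 109 108 110 107 107
 108 107 108 105 107 112 110 109 107 109 107 111 114 109 108 113 113 110
 104 104 111 187 199 200 197 197 195 195]
282 [ 81  72  76  77  87  98 115 116 116 122 118 121 111 119 121 114 104 109
 107 108 108 104 108 111 109 111 107 107 112 112 110 112 110 109 108 106
 108 108 102 104 104 101 101 103 102 100]
288 [ 66  64  96 102 100  91  99 121 122 118 125 121 123 125 128 136 122  93
  85  81  69  65  62  64  63  67  69  67  70  69  70  77  96  93  94 102
 102 102  99 101 106 104 100 103 103 109]
```

The wrist crop shows the blade end (u 230–278) inside the slot band (229–288). The side view puts the blade edges at +32 and −31 mm across the lane, so it is centred. Now a gentle insertion.

apply_moves([
  [1,[-0.5,-0.3,15],0],
  [1,[-0.8,-0.4,22],0],
  [1,[-1.0,-0.5,28],0],
  [1,[-1.2,-0.6,33],0],
  [1,[-1.4,-0.7,38],0],
  [1,[-1.5,-0.8,42],0],
  [1,[-1.5,-0.8,42],0],
  [1,[-1.5,-0.8,42],0],
])

```text
time_s: 10.95
eef_pos: [0.6448, -0.1773, 0.0965]
tcp_rot: [[0.993, 0.108, 0.036], [0.109, -0.994, -0.017], [0.034, 0.021, -0.999]]
wrist_force: [0.0, 0.1, -1.3]
gripper_width: 0.216
```

It is in the slot with no contact force. I'll continue home.

apply_moves([
  [1,[-0.2,-0.1,6],0],
  [1,[-0.4,-0.2,12],0],
  [1,[-0.6,-0.3,17],0],
  [1,[-0.7,-0.4,21],0],
  [1,[-0.8,-0.4,24],0],
  [1,[-0.8,-0.4,24],0],
])

```text
time_s: 11.55
eef_pos: [0.6465, -0.1782, 0.075]
tcp_rot: [[0.993, 0.108, 0.04], [0.109, -0.994, -0.019], [0.037, 0.023, -0.999]]
wrist_force: [-3.0, 0.9, 11.4]
gripper_width: 0.22
```

apply_moves([
  [0.4,[-1,0,-2],0],
  [0.4,[-1,0,-2],0],
  [0.4,[-1,0,-2],0],
  [0.4,[-1.5,0,-30],0],
  [0.4,[-2,0,-80],0],
  [0.4,[-2,0,-100],0],
  [0.4,[-2,0,-100],0],
  [0.4,[-2,0,-100],0],
])

```text
time_s: 12.35
eef_pos: [0.6402, -0.1764, 0.1742]
tcp_rot: [[0.993, 0.108, 0.039], [0.109, -0.994, -0.019], [0.037, 0.023, -0.999]]
wrist_force: [0.8, -0.1, -0.3]
gripper_width: 0.602
```

Run:
```python
from h import *
st();c=snap('wrist','w8.png');s=snap('side','s8.png')
R0=np.array([.63345,-.1836,0]);d=np.array([-.10985,.99395,0]);n=np.array([-d[1],d[0],0])
a=cv2.resize(c['img'][100:340,200:440],(440,440),interpolation=cv2.INTER_CUBIC)
b=cv2.resize(s['img'][220:320,320:400],(352,440),interpolation=cv2.INTER_CUBIC)
cv2.imwrite('pics/w8b.png',np.hstack([a,b]))
for z in(.084,.124):
  for y in(-.017,.017):
    for x in(-.01,.01):
      P=R0+d*(.003+x)+n*y+[0,0,z];print(z,y,x,'wrist crop',((w2p(c,P)-[200,100])*440/240).round(),'side crop',((w2p(s,P)-[320,220])*4.4+[440,0]).round())
```

```text
t 12.35 p [ 0.6402 -0.1764  0.1742] yawy -83.78 F [ 0.8 -0.1 -0.3] w 53.0
0.084 -0.017 -0.01 wrist crop [245. 242.] side crop [611. 275.]
0.084 -0.017 0.01 wrist crop [190. 243.] side crop [594. 250.]
0.084 0.017 -0.01 wrist crop [244. 329.] side crop [538. 288.]
0.084 0.017 0.01 wrist crop [191. 329.] side crop [523. 263.]
0.124 -0.017 -0.01 wrist crop [254. 279.] side crop [615. 200.]
0.124 -0.017 0.01 wrist crop [189. 279.] side crop [599. 175.]
0.124 0.017 -0.01 wrist crop [252. 378.] side crop [542. 213.]
0.124 0.017 0.01 wrist crop [190. 379.] side crop [526. 188.]
```

View pics/w8b.png

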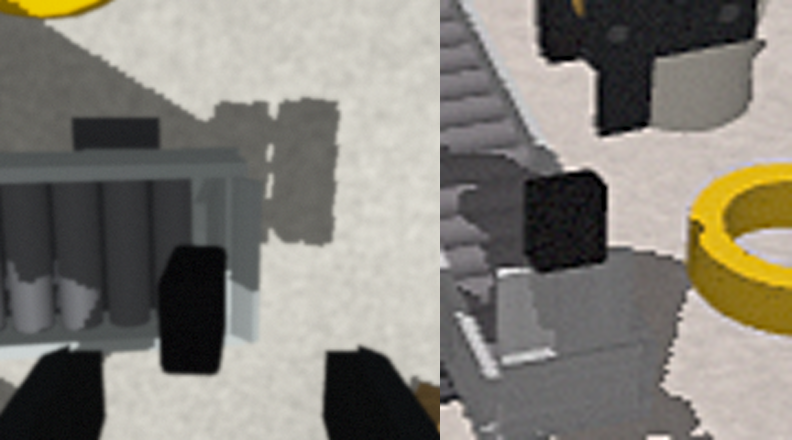

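The side view fits the handle at home height, leaning about 9 mm uphill within the slot's play. I'll touch the handle top with closed fingers to confirm it is home.

apply_moves([
  [1,[-7,-5,0],0],
  [1,[-7,-5,0],0],
  [1,[-7,-5,0],0],
  [1,[-7.5,-5,20],0],
  [1,[-8,-5,35],0],
  [1,[-8.5,-5,44],0],
  [1,[-8.5,-5,48],0],
  [1,[-8.5,-5,52],0],
  [1,[-8.5,-5,55],0],
  [1,[-8.5,-5,55],0],
])

```text
time_s: 13.45
eef_pos: [0.6361, -0.1757, 0.125]
tcp_rot: [[0.993, 0.108, 0.045], [0.109, -0.994, -0.024], [0.043, 0.028, -0.999]]
wrist_force: [-9.1, -0.3, 33.0]
gripper_width: 0.006
```

apply_moves([
  [1,[0,0,-10],0],
  [1,[0,0,-50],0],
  [0,[0,0,-90],0],
  [0,[0,0,-90],0],
  [0,[0,0,-90],0],
])

```text
time_s: 13.95
eef_pos: [0.6326, -0.1739, 0.2163]
tcp_rot: [[0.993, 0.108, 0.048], [0.109, -0.994, -0.025], [0.045, 0.03, -0.999]]
wrist_force: [-0.0, -0.1, -0.9]
gripper_width: 0.252
```

Contact came at TCP z 0.125 under 33 N, so the handle top is at 0.124 and the wide blade is fully home. Now the tubs; I'll check their positions in a fresh top image.

```bash
cat >> h.py <<'E'
def circles(c,z,lo=.026,hi=.034):
    g=cv2.GaussianBlur(cv2.cvtColor(c['img'],cv2.COLOR_BGR2GRAY),(3,3),0)
    H=np.array(c['world_from_camera'])[2,3]-z; k=c['fx']/H
    r_=cv2.HoughCircles(g,cv2.HOUGH_GRADIENT_ALT,1,int(k*.05),param1=60,param2=.6,minRadius=int(k*lo),maxRadius=int(np.ceil(k*hi)))
    return [] if r_ is None else [(p2w(c,a[0],a[1],z).round(4)[:2].tolist(),a.round(1).tolist()) for a in r_[0]]
E
python3 - <<'E'
from h import *
st()
for f in('top1.png','top9.png'):
    c=load(f) if f=='top1.png' else snap('top',f)
    for i in circles(c,.056):print(f,i)
a=load('top1.png')['img'].astype(int);b=c['img'].astype(int);D=np.abs(a-b).max(2)
for u,v in((168,330),(214,335),(271,322),(310,339),(370,320),(420,323)):print(u,v,D[v-16:v+16,u-16:u+16].mean().round(1))
E
```

```text
t 13.95 p [ 0.6326 -0.1739  0.2163] yawy -83.79 F [-0.  -0.1 -0.9] w 22.1
top1.png ([0.4335, -0.0101], [310.0, 338.0, 15.600000381469727])
top1.png ([0.4684, -0.125], [370.0, 320.0, 15.199999809265137])
top1.png ([0.4634, -0.2209], [420.0, 323.0, 15.199999809265137])
top1.png ([0.4467, 0.2624], [168.0, 330.0, 15.100000381469727])
top1.png ([0.4379, 0.1739], [214.0, 335.0, 14.899999618530273])
top1.png ([0.4614, 0.065], [271.0, 323.0, 15.300000190734863])
top1.png ([0.7714, -0.0944], [354.0, 165.0, 15.399999618530273])
top9.png ([0.4398, 0.172], [215.0, 334.0, 15.5])
top9.png ([0.4297, -0.014], [312.0, 340.0, 16.0])
top9.png ([0.4448, 0.2643], [167.0, 331.0, 15.899999618530273])
top9.png ([0.4633, 0.065], [271.0, 322.0, 15.300000190734863])
top9.png ([0.7714, -0.0944], [354.0, 165.0, 15.0])
168 330 18.7
214 335 18.9
271 322 23.9
310 339 36.3
370 320 63.8
420 323 40.7
```

Run:
```python
from h import *
go(.4634,-.221,.19,6.3)
```

```text
shift [-173.4   28.3   18. ] turn -1.5722
```

apply_moves([
  [0,[-173,28,18],-1.572],
  [0,[-173,28,18],-1.572],
  [0,[-173,28,18],-1.572],
  [0,[-173,28,18],-1.572],
  [0,[-173,28,18],-1.572],
  [0,[-173,28,18],-1.572],
  [0,[-173,28,18],-1.572],
  [0,[-173,28,18],-1.572],
  [0,[-173,28,18],-1.572],
  [0,[-173,28,18],-1.572],
  [0,[-173,28,18],-1.572],
  [0,[-173,28,18],-1.572],
], newtons=18)

```text
time_s: 15.2
eef_pos: [0.4628, -0.2199, 0.188]
tcp_rot: [[-0.11, 0.993, 0.042], [0.994, 0.111, -0.021], [-0.026, 0.04, -0.999]]
wrist_force: [0.3, -0.1, 0.2]
gripper_width: 0.999
```

Run:
```python
from h import *
st();c=snap('wrist','w9.png');t=snap('top','t9.png')
print('wrist',[i for i in circles(c,.056)]);print('top',circles(t,.056))
print(w2p(c,(.4634,-.221,.056)),w2p(c,(.468,-.125,.056)));print(np.round(r.get_state()['tcp_rot'],3))
```

```text
t 15.2 p [ 0.4628 -0.2199  0.188 ] yawy 6.37 F [ 0.3 -0.1  0.2] w 87.9
wrist [([0.4638, -0.1231], [325.0, 85.0, 40.900001525878906]), ([0.4597, -0.2188], [305.0, 217.0, 37.599998474121094])]
top [([0.4633, 0.065], [271.0, 322.0, 15.699999809265137]), ([0.4335, -0.0101], [310.0, 338.0, 15.699999809265137]), ([0.4341, 0.1757], [213.0, 337.0, 15.5]), ([0.4429, 0.2642], [167.0, 332.0, 15.899999618530273]), ([0.4684, -0.125], [370.0, 320.0, 15.300000190734863]), ([0.7714, -0.0924], [353.0, 165.0, 15.600000381469727])]
[309.48830099 220.19411846] [330.68735254  88.67492092]
[[-0.107  0.993  0.043]
 [ 0.994  0.108 -0.022]
 [-0.026  0.04  -0.999]]
```

View pics/w9.png

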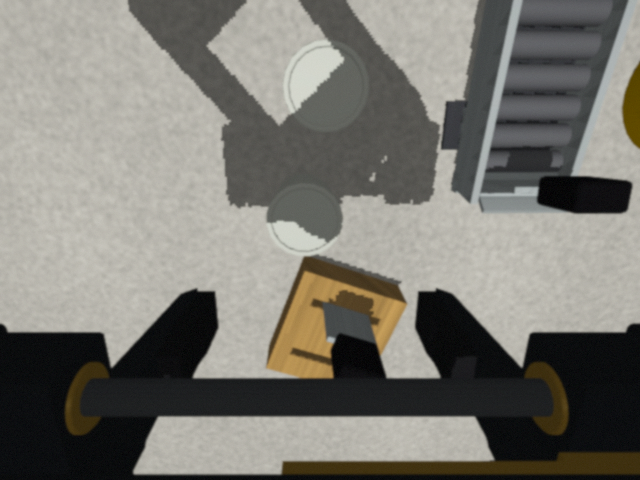

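Run:
```python
from h import *
go(.461,-.2195,.022,6.3);go(.4615,-.2195,.072,6.3);go(.592,.182,.22,6.3)
```

```text
shift [  5.2  -8.8 166.3] turn -0.0013
shift [  3.9  -6.3 116.4] turn -0.0013
shift [385.  172.8 -34.5] turn -0.0013
```

apply_moves([
  [0,[1.5,-2.5,48],0],
  [0,[3,-5,96],0],
  [0,[4.5,-7.5,140],0],
  [0,[5.2,-8.8,166],0],
  [0,[5.2,-8.8,166],0],
  [1,[5.2,-8.8,166],0],
  [1,[5.2,-8.8,166],0],
  [1,[5.2,-8.8,166],0],
  [1,[5.2,-8.8,166],0],
  [1,[4.5,-7.5,130],0],
  [1,[3,-5,80],0],
  [1,[1.5,-2.5,30],0],
], newtons=18)

```text
time_s: 16.5
eef_pos: [0.461, -0.2188, 0.1595]
tcp_rot: [[-0.107, 0.993, 0.042], [0.994, 0.108, -0.02], [-0.025, 0.039, -0.999]]
wrist_force: [1.7, -1.0, -2.7]
gripper_width: 0.674
```

Run:
```python
from h import *
st()
for z in(.17,.135,.118,.106,.1035):go(.592,.182,z,6.3)
go(.52,.07,.17,6.3)
```

```text
t 16.5 p [ 0.461  -0.2188  0.1595] yawy 6.2 F [ 1.7 -1.  -2.7] w 59.3
shift [384.1 173.9 -13.2] turn -0.0017
shift [385.  172.5  21.7] turn -0.0017
shift [385.4 171.8  38.7] turn -0.0017
shift [385.7 171.4  50.7] turn -0.0017
shift [385.7 171.3  53.2] turn -0.0017
shift [280.5  90.2 -13.9] turn -0.0017
```

apply_moves([
  [1,[384,174,-13],0],
  [1,[384,174,-13],0],
  [1,[384,174,-13],0],
  [1,[384,174,-13],0],
  [1,[384,174,-13],0],
  [1,[384,174,-13],0],
  [1,[384,174,-13],0],
  [1,[384,174,-13],0],
  [1,[384,174,-13],0],
  [1,[384,174,-13],0],
  [1,[385,172.5,20],0],
  [1,[385,172.5,20],0],
])

```text
time_s: 17.7
eef_pos: [0.5883, 0.1811, 0.1325]
tcp_rot: [[-0.107, 0.994, 0.033], [0.994, 0.108, -0.022], [-0.025, 0.031, -0.999]]
wrist_force: [-1.7, -0.6, -3.8]
gripper_width: 0.676
```

Run:
```python
from h import *
st();c=snap('wrist','w10.png');t=snap('top','t10.png');s=snap('side','s10.png')
for z in(.118,.106):go(.592,.182,z,6.3)
print('top',circles(t,.056))
a=cv2.resize(c['img'][100:400,100:540],(440,300))
b=cv2.resize(s['img'][130:330,200:400],(360,360),interpolation=cv2.INTER_CUBIC)
o=np.zeros((360,800,3),np.uint8);o[:300,:440]=a;o[:,440:]=b;cv2.imwrite('pics/w10b.png',o)
```

```text
t 17.7 p [0.5883 0.1811 0.1325] yawy 6.19 F [-1.7 -0.6 -3.8] w 59.5
shift [ 1.2 -0.6 19.3] turn -0.0027
shift [ 1.5 -1.  31.3] turn -0.0027
top [([0.4335, -0.0101], [310.0, 338.0, 15.399999618530273]), ([0.4614, 0.065], [271.0, 323.0, 15.300000190734863]), ([0.4665, -0.125], [370.0, 321.0, 15.399999618530273]), ([0.7714, -0.0944], [354.0, 165.0, 15.0])]
```

View pics/w10b.png

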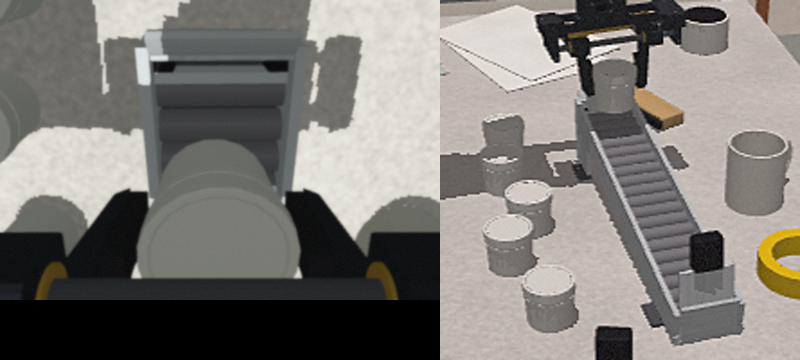

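The tub is centred between the rails at the high end and the wide blade stands in place. I'll lower and release.

apply_moves([
  [1,[1.2,-0.6,19],0],
  [1,[1.5,-1,26],0],
  [1,[1.5,-1,31],0],
  [1,[1.5,-1,31],0],
  [0,[1.5,-1,31],0],
  [0,[1.5,-1,31],0],
  [0,[1.5,-1,31],0],
  [0,[1.5,-1,31],0],
  [0,[1.5,-1,-10],0],
  [0,[1.5,-1,-50],0],
  [0,[1.5,-1,-50],0],
])

```text
time_s: 18.95
eef_pos: [0.5924, 0.1844, 0.1943]
tcp_rot: [[-0.106, 0.993, 0.053], [0.994, 0.107, -0.019], [-0.025, 0.05, -0.998]]
wrist_force: [0.7, 0.0, 0.3]
gripper_width: 1.0
```

Run:
```python
from h import *
st();t=snap('top','t11.png');print('top',circles(t,.1,.026,.036));print('top',circles(t,.056))
go(.467,-.125,.19,6.3);print(np.round(r.get_state()['tcp_rot'],3))
```

```text
t 18.95 p [0.5924 0.1844 0.1943] yawy 6.17 F [0.7 0.  0.3] w 88.0
top [([0.4704, -0.119], [369.0, 320.0, 16.0]), ([0.4655, 0.0614], [271.0, 322.0, 16.200000762939453]), ([0.437, -0.0106], [310.0, 338.0, 15.800000190734863]), ([0.761, -0.0895], [353.0, 165.0, 17.299999237060547]), ([0.7638, 0.0773], [265.0, 163.0, 18.399999618530273]), ([0.6078, 0.0748], [265.0, 245.0, 16.299999237060547]), ([0.4375, 0.1694], [212.0, 337.0, 16.200000762939453])]
top [([0.4335, -0.0101], [310.0, 338.0, 15.5]), ([0.4633, 0.065], [271.0, 322.0, 15.800000190734863]), ([0.6116, 0.079], [265.0, 245.0, 16.299999237060547]), ([0.4665, -0.1269], [371.0, 321.0, 15.5]), ([0.434, 0.1776], [212.0, 337.0, 15.600000381469727]), ([0.7714, -0.0944], [354.0, 165.0, 15.100000381469727])]
shift [-294.1 -156.3    1.4] turn -0.0024
[[-0.106  0.993  0.049]
 [ 0.994  0.107 -0.02 ]
 [-0.025  0.046 -0.999]]
```

apply_moves([
  [0,[-294,-156,1],0],
  [0,[-294,-156,1],0],
  [0,[-294,-156,1],0],
  [0,[-294,-156,1],0],
  [0,[-294,-156,1],0],
  [0,[-294,-156,1],0],
  [0,[-294,-156,1],0],
  [0,[-294,-156,1],0],
  [0,[-294,-156,1],0],
])

```text
time_s: 19.9
eef_pos: [0.4667, -0.1251, 0.1896]
tcp_rot: [[-0.104, 0.993, 0.048], [0.994, 0.105, -0.019], [-0.024, 0.046, -0.999]]
wrist_force: [-0.0, 0.4, -0.1]
gripper_width: 1.003
```

```bash
cat >> h.py <<'E'
def hover(f,z=.022):
    st();c=snap('wrist',f);C=circles(c,.056);print('wrist',C)
    p=np.array(r.get_state()['eef_pos'])[:2]
    if C:
        b=min(C,key=lambda i:np.hypot(*(np.array(i[0])-p)))[0]; b=[b[0]+.001,b[1]]
        for zz in(.12,.07,z):print(zz,end=' ');go(*b,zz,6.3)
    t=snap('top','t'+f);print('top',[i[0] for i in circles(t,.056)]);print('lane',[i[0] for i in circles(t,.1,.026,.036) if i[0][0]>.55])
E
python3 -c "
from h import *
hover('w12.png')"
```

```text
t 19.9 p [ 0.4667 -0.1251  0.1896] yawy 6.03 F [-0.   0.4 -0.1] w 88.2
wrist [([0.4276, -0.0112], [266.0, 51.0, 41.20000076293945]), ([0.6494, -0.1432], [524.0, 258.0, 40.099998474121094]), ([0.4646, -0.1257], [305.0, 219.0, 37.79999923706055])]
0.12 shift [ 0.5 -4.8 69.6] turn -0.0031
0.07 shift [  1.7  -7.1 119.5] turn -0.0031
0.022 shift [  2.8  -9.3 167.4] turn -0.0031
top [[0.4379, 0.1739], [0.4429, 0.2642], [0.4614, 0.065], [0.6327, -0.1528], [0.4316, -0.012], [0.6407, 0.4139], [0.7714, -0.0944]]
lane [[0.761, -0.0895], [0.7638, 0.0773], [0.628, -0.1475]]
```

apply_moves([
  [0,[0.5,-3,48],0],
  [0,[1.2,-6,96],0],
  [0,[2.2,-8,140],0],
  [0,[2.8,-9.3,167],0],
  [0,[2.8,-9.3,167],0],
  [1,[2.8,-9.3,167],0],
  [1,[2.8,-9.3,167],0],
  [1,[2.8,-9.3,167],0],
  [1,[2.8,-9.3,167],0],
  [1,[2.2,-8,130],0],
  [1,[1.2,-6,80],0],
  [1,[0.5,-3,30],0],
])

```text
time_s: 21.2
eef_pos: [0.4646, -0.1238, 0.1608]
tcp_rot: [[-0.106, 0.993, 0.046], [0.994, 0.107, -0.018], [-0.023, 0.044, -0.999]]
wrist_force: [1.5, -1.4, -2.5]
gripper_width: 0.678
```

Run:
```python
from h import *
st();go(.592,.182,.17,6.3);go(.592,.182,.135,6.3);go(.592,.182,.106,6.3)
```

```text
t 21.2 p [ 0.4646 -0.1238  0.1608] yawy 6.17 F [ 1.5 -1.4 -2.5] w 59.7
shift [290.2 159.8  -8.8] turn -0.0022
shift [291.  158.2  26.2] turn -0.0022
shift [291.7 156.9  55.1] turn -0.0022
```

apply_moves([
  [1,[290,160,-9],0],
  [1,[290,160,-9],0],
  [1,[290,160,-9],0],
  [1,[290,160,-9],0],
  [1,[290,160,-9],0],
  [1,[290,160,-9],0],
  [1,[290,160,-9],0],
  [1,[290,160,-9],0],
  [1,[291,158,26],0],
  [1,[291.5,157,45],0],
  [1,[291.7,157,53],0],
  [1,[291.7,157,53],0],
])

```text
time_s: 22.4
eef_pos: [0.5909, 0.1812, 0.107]
tcp_rot: [[-0.106, 0.993, 0.044], [0.994, 0.107, -0.018], [-0.023, 0.042, -0.999]]
wrist_force: [-0.4, -0.1, -3.2]
gripper_width: 0.679
```

Run:
```python
from h import *
st();go(.592,.182,.106,6.3);go(.592,.182,.19,6.3)
```

```text
t 22.4 p [0.5909 0.1812 0.107 ] yawy 6.13 F [-0.4 -0.1 -3.2] w 59.8
shift [0.7 1.2 1. ] turn -0.003
shift [ -1.3   4.6 -82.9] turn -0.003
```

Now release, rise, and move on towards the next tub at about (0.432, -0.011).

apply_moves([
  [0,[0.7,1,1],0],
  [0,[0.7,1,1],0],
  [0,[0.7,1,1],0],
  [0,[0.7,1,1],0],
  [0,[0,2,-40],0],
  [0,[-1.3,4,-83],0],
  [0,[-1.3,4,-83],0],
])

```text
time_s: 23.1
eef_pos: [0.5956, 0.1825, 0.1979]
tcp_rot: [[-0.106, 0.993, 0.056], [0.994, 0.107, -0.017], [-0.023, 0.054, -0.998]]
wrist_force: [0.8, -0.9, -0.1]
gripper_width: 1.003
```

Run:
```python
from h import *
st();t=snap('top','t13.png');print('top',[i[0] for i in circles(t,.056)]);print('lane',[i[0] for i in circles(t,.1,.026,.036) if i[0][0]>.55])
go(.432,-.011,.17,6.3)
```

```text
t 23.1 p [0.5956 0.1825 0.1979] yawy 6.14 F [ 0.8 -0.9 -0.1] w 88.2
top [[0.4335, -0.0101], [0.4614, 0.065], [0.6327, -0.1528], [0.6096, 0.0848], [0.434, 0.1776], [0.7714, -0.0944]]
lane [[0.761, -0.0895], [0.628, -0.1475], [0.7638, 0.0773], [0.6058, 0.0803], [0.7409, -0.5596]]
shift [-174.5 -182.8   19.6] turn -0.0027
```

apply_moves([
  [0,[-174,-183,15],0],
  [0,[-174,-183,15],0],
  [0,[-174,-183,15],0],
  [0,[-174,-183,15],0],
  [0,[-174,-183,15],0],
  [0,[-174,-183,15],0],
  [0,[-174,-183,20],0],
  [0,[-174,-183,20],0],
])

```text
time_s: 23.95
eef_pos: [0.4319, -0.01, 0.1689]
tcp_rot: [[-0.106, 0.993, 0.051], [0.994, 0.107, -0.017], [-0.022, 0.049, -0.999]]
wrist_force: [-0.0, -0.3, -1.0]
gripper_width: 1.0
```

```bash
python3 -c "
from h import *
hover('w14.png')"
```

```text
t 23.95 p [ 0.4319 -0.01    0.1689] yawy 6.15 F [-0.  -0.3 -1. ] w 88.0
wrist [([0.46, 0.0686], [362.0, 119.0, 42.70000076293945]), ([0.428, -0.007], [303.0, 223.0, 40.099998474121094])]
0.12 shift [ 4.1 -5.2 48.8] turn -0.0016
0.07 shift [ 5.3 -7.7 98.7] turn -0.0016
0.022 shift [  6.3 -10.  146.7] turn -0.0016
top [[0.4379, 0.1739], [0.4429, 0.2642], [0.6327, -0.1528], [0.6284, -0.0924], [0.7714, -0.0944]]
lane [[0.761, -0.0895], [0.628, -0.1475], [0.7638, 0.0792], [0.6239, -0.0896]]
```

apply_moves([
  [0,[2,-3,40],0],
  [0,[4,-7,90],0],
  [0,[5.5,-9,130],0],
  [0,[6,-10,147],0],
  [0,[6,-10,147],0],
  [1,[6,-10,147],0],
  [1,[6,-10,147],0],
  [1,[6,-10,147],0],
  [1,[6,-10,147],0],
  [1,[5,-9,110],0],
  [1,[4,-7,60],0],
  [1,[2,-3,10],0],
])

```text
time_s: 25.25
eef_pos: [0.4283, -0.0078, 0.1601]
tcp_rot: [[-0.108, 0.993, 0.05], [0.994, 0.108, -0.016], [-0.022, 0.048, -0.999]]
wrist_force: [1.8, -0.8, -2.0]
gripper_width: 0.681
```

Run:
```python
from h import *
st();go(.592,.182,.17,6.3);go(.592,.182,.135,6.3);go(.592,.182,.106,6.3)
```

```text
t 25.25 p [ 0.4283 -0.0078  0.1601] yawy 6.23 F [ 1.8 -0.8 -2. ] w 59.9
shift [170.8 183.6  -4.8] turn -0.0012
shift [171.6 181.9  30.1] turn -0.0012
shift [172.2 180.5  59.1] turn -0.0012
```

apply_moves([
  [1,[171,183.5,-5],0],
  [1,[171,183.5,-5],0],
  [1,[171,183.5,-5],0],
  [1,[171,183.5,-5],0],
  [1,[171,183.5,-5],0],
  [1,[171,183.5,-5],0],
  [1,[171,183.5,-5],0],
  [1,[171.5,182,30],0],
  [1,[172,181,48],0],
  [1,[172.2,180.5,57],0],
  [1,[172.2,180.5,57],0],
  [1,[172.2,180.5,57],0],
])

```text
time_s: 26.45
eef_pos: [0.5923, 0.1815, 0.1092]
tcp_rot: [[-0.107, 0.993, 0.051], [0.994, 0.108, -0.016], [-0.022, 0.049, -0.999]]
wrist_force: [0.3, -0.8, -1.8]
gripper_width: 0.679
```

Run:
```python
from h import *
st();go(.592,.182,.106,6.3);go(.592,.182,.19,6.3)
```

```text
t 26.45 p [0.5923 0.1815 0.1092] yawy 6.19 F [ 0.3 -0.8 -1.8] w 59.7
shift [ 0.6 -0.4  3.2] turn -0.002
shift [ -1.2   3.7 -80.7] turn -0.002
```

apply_moves([
  [1,[0.6,-0.4,3],0],
  [0,[0.6,-0.4,3],0],
  [0,[0.6,-0.4,3],0],
  [0,[0.6,-0.4,3],0],
  [0,[0.6,-0.4,3],0],
  [0,[0,2,-40],0],
  [0,[-1.2,4,-80],0],
  [0,[-1.2,4,-80],0],
  [0,[-1.2,4,-80],0],
])

```text
time_s: 27.35
eef_pos: [0.5931, 0.1822, 0.1908]
tcp_rot: [[-0.107, 0.993, 0.054], [0.994, 0.108, -0.016], [-0.022, 0.052, -0.998]]
wrist_force: [-0.3, -0.2, -0.2]
gripper_width: 1.001
```

Run:
```python
from h import *
st();t=snap('top','t15.png');print('top',[i[0] for i in circles(t,.056)]);print('lane',[i[0] for i in circles(t,.1,.026,.036) if i[0][0]>.55])
go(.460,.067,.17,6.3)
```

```text
t 27.35 p [0.5931 0.1822 0.1908] yawy 6.19 F [-0.3 -0.2 -0.2] w 88.1
top [[0.4614, 0.065], [0.6284, -0.0924], [0.6327, -0.1528], [0.6136, 0.0712], [0.4341, 0.1757], [0.3591, 0.408], [0.7714, -0.0944]]
lane [[0.761, -0.0895], [0.628, -0.1475], [0.7638, 0.0773], [0.6239, -0.0896], [0.6097, 0.0673]]
shift [ -99.9 -144.4   14.2] turn -0.0019
```

apply_moves([
  [0,[-100,-144,14],0],
  [0,[-100,-144,14],0],
  [0,[-100,-144,14],0],
  [0,[-100,-144,14],0],
  [0,[-100,-144,14],0],
  [0,[-100,-144,14],0],
])

```text
time_s: 28.0
eef_pos: [0.4599, 0.0667, 0.1693]
tcp_rot: [[-0.106, 0.993, 0.05], [0.994, 0.106, -0.016], [-0.021, 0.048, -0.999]]
wrist_force: [0.4, 0.7, 0.6]
gripper_width: 0.998
```

```bash
python3 -c "
from h import *
hover('w16.png')"
```

```text
t 28.0 p [0.4599 0.0667 0.1693] yawy 6.12 F [0.4 0.7 0.6] w 87.8
wrist [([0.4336, 0.1796], [284.0, 52.0, 44.29999923706055]), ([0.4613, 0.0732], [311.0, 219.0, 41.79999923706055])]
0.12 shift [ 7.  -0.1 49.7] turn -0.0024
0.07 shift [ 8.  -2.5 99.6] turn -0.0024
0.022 shift [  9.   -4.8 147.5] turn -0.0024
top [[0.6327, -0.1528], [0.6241, -0.03], [0.6284, -0.0924], [0.4448, 0.2643], [0.6407, 0.4139], [0.7714, -0.0944]]
lane [[0.761, -0.0895], [0.628, -0.1475], [0.7638, 0.0773], [0.6178, -0.026], [0.6239, -0.0896], [0.6357, 0.3959]]
```

apply_moves([
  [0,[2,0,40],0],
  [0,[4,-2,90],0],
  [0,[5.5,-4,130],0],
  [0,[6,-5,147],0],
  [0,[6,-5,147],0],
  [1,[6,-5,147],0],
  [1,[6,-5,147],0],
  [1,[6,-5,147],0],
  [1,[6,-5,147],0],
  [1,[5,-4,110],0],
  [1,[4,-2,60],0],
  [1,[2,0,10],0],
])

```text
time_s: 29.3
eef_pos: [0.4602, 0.0692, 0.1609]
tcp_rot: [[-0.107, 0.993, 0.049], [0.994, 0.108, -0.016], [-0.021, 0.047, -0.999]]
wrist_force: [0.7, 0.5, -3.8]
gripper_width: 0.677
```

Run:
```python
from h import *
st();go(.592,.182,.17,6.3);go(.592,.182,.135,6.3);go(.592,.182,.106,6.3)
```

```text
t 29.3 p [0.4602 0.0692 0.1609] yawy 6.19 F [ 0.7  0.5 -3.8] w 59.6
shift [ 97.8 143.5  -4.3] turn -0.0018
shift [ 98.6 141.8  30.6] turn -0.0018
shift [ 99.2 140.5  59.6] turn -0.0018
```

apply_moves([
  [1,[98,143.5,-4],0],
  [1,[98,143.5,-4],0],
  [1,[98,143.5,-4],0],
  [1,[98,143.5,-4],0],
  [1,[98,143.5,-4],0],
  [1,[98.5,142,30],0],
  [1,[99,141,48],0],
  [1,[99,140.5,58],0],
  [1,[99,140.5,59],0],
  [1,[99,140.5,59],0],
  [1,[99,140.5,59],0],
])

```text
time_s: 30.4
eef_pos: [0.5929, 0.1818, 0.1081]
tcp_rot: [[-0.107, 0.993, 0.052], [0.994, 0.108, -0.015], [-0.021, 0.05, -0.999]]
wrist_force: [-0.2, -0.1, -2.7]
gripper_width: 0.681
```

apply_moves([
  [1,[0,0,1],0],
  [0,[0,0,1],0],
  [0,[0,0,1],0],
  [0,[0,0,1],0],
  [0,[0,0,1],0],
  [0,[0,2,-40],0],
  [0,[-1.2,4,-80],0],
  [0,[-1.2,4,-80],0],
  [0,[-1.2,4,-80],0],
])

```text
time_s: 31.3
eef_pos: [0.5937, 0.1824, 0.1897]
tcp_rot: [[-0.107, 0.993, 0.054], [0.994, 0.108, -0.015], [-0.021, 0.053, -0.998]]
wrist_force: [-0.4, -0.4, -1.7]
gripper_width: 1.001
```

Run:
```python
from h import *
st();t=snap('top','t17.png');print('top',[i[0] for i in circles(t,.056)]);print('lane',[i[0] for i in circles(t,.1,.026,.036) if i[0][0]>.55])
go(.4345,.176,.17,6.3)
```

```text
t 31.3 p [0.5937 0.1824 0.1897] yawy 6.19 F [-0.4 -0.4 -1.7] w 88.1
top [[0.6327, -0.1528], [0.4379, 0.172], [0.6221, -0.0281], [0.6157, 0.0517], [0.6284, -0.0924], [0.361, 0.4062], [0.7714, -0.0944]]
lane [[0.761, -0.0895], [0.6117, 0.0487], [0.628, -0.1475], [0.7638, 0.0773], [0.6178, -0.0279], [0.6239, -0.0896]]
shift [  11.  -158.6    9.9] turn -0.002
```

apply_moves([
  [0,[9,-157,10],0],
  [0,[9,-157,10],0],
  [0,[9,-157,10],0],
  [0,[9,-157,10],0],
  [0,[9,-157,10],0],
  [0,[9,-157,10],0],
])

```text
time_s: 31.95
eef_pos: [0.4376, 0.1742, 0.1703]
tcp_rot: [[-0.107, 0.993, 0.053], [0.994, 0.107, -0.015], [-0.021, 0.051, -0.998]]
wrist_force: [0.3, -0.1, 0.2]
gripper_width: 1.0
```

```bash
python3 -c "
from h import *
hover('w18.png')"
```

```text
t 31.95 p [0.4376 0.1742 0.1703] yawy 6.18 F [ 0.3 -0.1  0.2] w 88.0
wrist [([0.4408, 0.2676], [327.0, 91.0, 43.599998474121094]), ([0.4339, 0.1769], [303.0, 223.0, 39.900001525878906])]
0.12 shift [ 4.1 -5.4 50.2] turn -0.0024
0.07 shift [  5.2  -8.  100.1] turn -0.0024
0.022 shift [  6.2 -10.4 148. ] turn -0.0024
top [[0.6327, -0.1509], [0.6241, -0.03], [0.6284, -0.0904], [0.7714, -0.0944]]
lane [[0.761, -0.0895], [0.7638, 0.0773], [0.628, -0.1456], [0.622, -0.0896], [0.6156, 0.0282], [0.6197, -0.0298]]
```

apply_moves([
  [0,[2,-3,40],0],
  [0,[4,-7,90],0],
  [0,[5,-9,130],0],
  [0,[5.5,-10,148],0],
  [0,[5.5,-10,148],0],
  [1,[5.5,-10,148],0],
  [1,[5.5,-10,148],0],
  [1,[5.5,-10,148],0],
  [1,[5.5,-10,148],0],
  [1,[5,-9,110],0],
  [1,[4,-7,60],0],
  [1,[2,-3,10],0],
])

```text
time_s: 33.25
eef_pos: [0.4343, 0.1756, 0.1614]
tcp_rot: [[-0.106, 0.993, 0.051], [0.994, 0.107, -0.016], [-0.021, 0.049, -0.999]]
wrist_force: [1.9, -0.3, -2.5]
gripper_width: 0.678
```

Run:
```python
from h import *
st();go(.592,.182,.17,6.3);go(.592,.182,.135,6.3);go(.592,.182,.106,6.3)
```

```text
t 33.25 p [0.4343 0.1756 0.1614] yawy 6.17 F [ 1.9 -0.3 -2.5] w 59.7
shift [-10.6 157.7  -0.6] turn -0.0023
shift [ -9.8 156.   34.3] turn -0.0023
shift [ -9.2 154.6  63.3] turn -0.0023
```

apply_moves([
  [1,[-10.5,157.5,-1],0],
  [1,[-10.5,157.5,-1],0],
  [1,[-10.5,157.5,-1],0],
  [1,[-10.5,157.5,-1],0],
  [1,[-10.5,157.5,-1],0],
  [1,[-10,156,34],0],
  [1,[-9.5,155,50],0],
  [1,[-9,154.5,62],0],
  [1,[-9,154.5,62.5],0],
  [1,[-9,154.5,62.5],0],
  [1,[-9,154.5,62.5],0],
])

```text
time_s: 34.35
eef_pos: [0.5927, 0.1825, 0.1082]
tcp_rot: [[-0.107, 0.993, 0.053], [0.994, 0.107, -0.015], [-0.021, 0.051, -0.998]]
wrist_force: [0.1, -0.7, -2.3]
gripper_width: 0.682
```

apply_moves([
  [1,[0,0,1],0],
  [0,[0,0,1],0],
  [0,[0,0,1],0],
  [0,[0,0,1],0],
  [0,[0,0,1],0],
  [0,[0,2,-40],0],
  [0,[-1.2,4,-80],0],
  [0,[-1.2,4,-80],0],
  [0,[-1.2,4,-80],0],
])

```text
time_s: 35.25
eef_pos: [0.5933, 0.183, 0.1897]
tcp_rot: [[-0.106, 0.993, 0.056], [0.994, 0.107, -0.015], [-0.021, 0.054, -0.998]]
wrist_force: [0.2, 1.2, -1.4]
gripper_width: 0.999
```

Run:
```python
from h import *
st();t=snap('top','t19.png');print('top',[i[0] for i in circles(t,.056)]);print('lane',[i[0] for i in circles(t,.1,.026,.036) if i[0][0]>.55])
go(.443,.265,.17,6.3)
```

```text
t 35.25 p [0.5933 0.183  0.1897] yawy 6.18 F [ 0.2  1.2 -1.4] w 87.9
top [[0.6115, 0.0984], [0.6303, -0.0924], [0.6327, -0.1528], [0.6241, -0.03], [0.7714, -0.0944], [0.3591, 0.408]]
lane [[0.761, -0.0895], [0.7638, 0.0773], [0.622, -0.0896], [0.6076, 0.0934], [0.628, -0.1475], [0.6197, -0.0298], [0.6156, 0.03]]
shift [  97.9 -140.3    8.8] turn -0.0022
```

apply_moves([
  [0,[97,-140,9],0],
  [0,[97,-140,9],0],
  [0,[97,-140,9],0],
  [0,[97,-140,9],0],
  [0,[97,-140,9],0],
  [0,[97,-140,9],0],
])

```text
time_s: 35.9
eef_pos: [0.4431, 0.264, 0.169]
tcp_rot: [[-0.107, 0.993, 0.052], [0.994, 0.108, -0.016], [-0.021, 0.05, -0.999]]
wrist_force: [0.6, -1.1, 0.3]
gripper_width: 1.0
```

```bash
python3 -c "
from h import *
hover('w20.png')"
```

```text
t 35.9 p [0.4431 0.264  0.169 ] yawy 6.23 F [ 0.6 -1.1  0.3] w 88.0
wrist [([0.4405, 0.2686], [305.0, 221.0, 39.70000076293945])]
0.12 shift [ 6.2 -4.4 49.1] turn -0.0022
0.07 shift [ 7.2 -6.9 99. ] turn -0.0022
0.022 shift [  8.2  -9.3 146.9] turn -0.0022
top [[0.6115, 0.0965], [0.6347, -0.1528], [0.4448, 0.2662], [0.6284, -0.0924], [0.6241, -0.032], [0.6197, 0.0323], [0.7714, -0.0944]]
lane [[0.761, -0.0895], [0.7638, 0.0773], [0.6076, 0.0916], [0.6299, -0.1475], [0.6156, 0.03], [0.6239, -0.0896], [0.6178, -0.0279]]
```

apply_moves([
  [0,[2,-3,40],0],
  [0,[5,-6,90],0],
  [0,[6.5,-8,130],0],
  [0,[7,-9,147],0],
  [0,[7,-9,147],0],
  [1,[7,-9,147],0],
  [1,[7,-9,147],0],
  [1,[7,-9,147],0],
  [1,[7,-9,147],0],
  [1,[6,-8,110],0],
  [1,[5,-6,60],0],
  [1,[2,-3,10],0],
])

```text
time_s: 37.2
eef_pos: [0.4404, 0.2649, 0.1601]
tcp_rot: [[-0.106, 0.993, 0.051], [0.994, 0.107, -0.016], [-0.021, 0.049, -0.999]]
wrist_force: [0.9, -0.4, -3.0]
gripper_width: 0.679
```

Run:
```python
from h import *
st();go(.592,.183,.17,6.3);go(.592,.183,.135,6.3);go(.592,.183,.107,6.3)
```

```text
t 37.2 p [0.4404 0.2649 0.1601] yawy 6.15 F [ 0.9 -0.4 -3. ] w 59.8
shift [-97.7 142.3  -0.8] turn -0.0026
shift [-96.9 140.6  34.1] turn -0.0026
shift [-96.3 139.2  62.1] turn -0.0026
```

apply_moves([
  [1,[-97.5,142,-1],0],
  [1,[-97.5,142,-1],0],
  [1,[-97.5,142,-1],0],
  [1,[-97.5,142,-1],0],
  [1,[-97.5,142,-1],0],
  [1,[-97,140.5,34],0],
  [1,[-96.5,139.5,50],0],
  [1,[-96.3,139,61],0],
  [1,[-96.3,139,61.5],0],
  [1,[-96.3,139,61.5],0],
  [1,[-96.3,139,61.5],0],
])

```text
time_s: 38.3
eef_pos: [0.5925, 0.1834, 0.109]
tcp_rot: [[-0.106, 0.993, 0.053], [0.994, 0.107, -0.016], [-0.021, 0.051, -0.998]]
wrist_force: [0.1, 0.2, -3.4]
gripper_width: 0.682
```

apply_moves([
  [1,[0,0,1],0],
  [0,[0,0,1],0],
  [0,[0,0,1],0],
  [0,[0,0,1],0],
  [0,[0,0,1],0],
  [0,[0,2,-40],0],
  [0,[-1.2,4,-80],0],
  [0,[-1.2,4,-80],0],
  [0,[-1.2,4,-80],0],
])

```text
time_s: 39.2
eef_pos: [0.5932, 0.184, 0.1905]
tcp_rot: [[-0.106, 0.993, 0.056], [0.994, 0.107, -0.016], [-0.021, 0.054, -0.998]]
wrist_force: [-0.1, 0.7, -0.4]
gripper_width: 1.002
```

Run:
```python
from h import *
st();t=snap('top','t21.png');print('lane',[i[0] for i in circles(t,.1,.026,.036) if i[0][0]>.55])
c=snap('wrist','w21.png');print('wr',circles(c,.13,.026,.036))
go(.509,-.312,.22,-104.4);go(.45,-.05,.22,-49)
```

```text
t 39.2 p [0.5932 0.184  0.1905] yawy 6.17 F [-0.1  0.7 -0.4] w 88.2
lane [[0.761, -0.0895], [0.7638, 0.0773], [0.6095, 0.0897], [0.6299, -0.1475], [0.6118, 0.0318], [0.6035, 0.1494], [0.6178, -0.0279], [0.6239, -0.0896]]
wr [([0.5953, 0.1627], [312.0, 289.0, 53.20000076293945]), ([0.6062, 0.0775], [315.0, 400.0, 57.5])]
shift [-484.7 -133.7  -28.4] turn 1.9298
shift [-218.  -164.1  -35.6] turn 0.9629
```

All six tubs are queued at about 60 mm spacing. Before leaving I'll measure the head slot from the wrist image just taken.

Run:
```python
from h import *
c=load('w21.png')
R0=np.array([.63345,-.1836,0]);d=np.array([-.10985,.99395,0]);n=np.array([-d[1],d[0],0])
for lx in(.206,.210,.214,.218):print(lx,[w2p(c,R0+d*(lx+.21)+n*y+[0,0,.084]).round(1) for y in(-.025,.025)])
u,v=w2p(c,R0+d*.42+[0,0,.084]).round().astype(int);print(u,v)
a=c['img'][v-55:v+55,u-73:u+73];cv2.imwrite('pics/w21b.png',cv2.convertScaleAbs(cv2.resize(a,(796,600),interpolation=cv2.INTER_CUBIC),alpha=1.4))
```

```text
0.206 [array([345.8, 164.9]), array([270.5, 165.8])]
0.21 [array([346. , 158.8]), array([270.2, 159.6])]
0.214 [array([346.1, 152.7]), array([270. , 153.5])]
0.218 [array([346.3, 146.5]), array([269.7, 147.2])]
308 159
```

View pics/w21b.png

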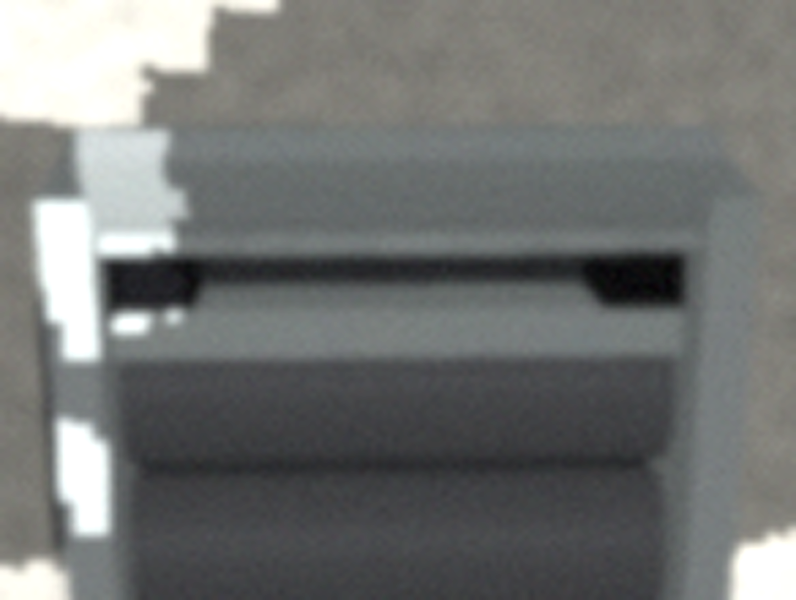

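The head slot's inner edge measures at lane +209.5 and its cross centre at about 0, so its centre is at about (0.587, 0.237). Now I'll fetch the narrow blade.

Run:
```python
from h import *
c=load('w21.png')
R0=np.array([.63345,-.1836,0]);d=np.array([-.10985,.99395,0]);n=np.array([-d[1],d[0],0])
for z in(.084,.096):
    q=p2w(c,308,150.2,z)-R0;print('outer',z,(q@d*1000-210).round(1))
go(.5095,-.3138,.2,75.6)
```

```text
outer 0.084 215.9
outer 0.096 217.4
shift [-486.1 -134.3   -8.3] turn -1.2118
```

apply_moves([
  [0.43,[-486,-134,-8],-1.212],
  [0.43,[-486,-134,-8],-1.212],
  [0.43,[-486,-134,-8],-1.212],
  [0.43,[-486,-134,-8],-1.212],
  [0.43,[-486,-134,-8],-1.212],
  [0.43,[-486,-134,-8],-1.212],
  [0.43,[-486,-134,-8],-1.212],
  [0.43,[-486,-134,-8],-1.212],
  [0.43,[-486,-134,-8],-1.212],
  [0.43,[-486,-134,-8],-1.212],
  [0.43,[-486,-134,-8],-1.212],
  [0.43,[-486,-134,-8],-1.212],
])

```text
time_s: 40.5
eef_pos: [0.5079, -0.3181, 0.198]
tcp_rot: [[-0.966, 0.254, 0.049], [0.254, 0.967, -0.016], [-0.052, -0.003, -0.999]]
wrist_force: [0.6, -0.8, 0.5]
gripper_width: 0.57
```

Run:
```python
from h import *
st();c=snap('wrist','w22.png');print(np.round(r.get_state()['tcp_rot'],3),w2p(c,(.5085,-.3135,.126)))
t=snap('top','t22.png');print('lane',[i[0] for i in circles(t,.1,.026,.036) if i[0][0]>.55])
g=cv2.cvtColor(c['img'],cv2.COLOR_BGR2GRAY)
P=np.array([.5085,-.3135,.126]);u0,v0=w2p(c,P).astype(int)
for v in range(v0-50,v0+51,7):
    u=np.where(g[v,u0-45:u0+45]<24)[0]+u0-45; print(v,(u.min(),u.max(),len(u)) if len(u) else '')
go(.5095,-.3138,.0885,75.6)
```

```text
t 40.5 p [ 0.5079 -0.3181  0.198 ] yawy 75.27 F [ 0.6 -0.8  0.5] w 50.2
[[-0.966  0.253  0.049]
 [ 0.253  0.967 -0.014]
 [-0.051 -0.001 -0.999]] [323.44576906 243.50210495]
lane [[0.761, -0.0895], [0.7638, 0.0773], [0.6016, 0.1531], [0.6299, -0.1475], [0.6239, -0.0896], [0.6178, -0.0279], [0.6156, 0.03], [0.5686, -0.4868], [0.6076, 0.0916]]
193 
200 (np.int64(312), np.int64(336), 25)
207 (np.int64(311), np.int64(338), 28)
214 (np.int64(310), np.int64(339), 30)
221 (np.int64(310), np.int64(340), 31)
228 (np.int64(310), np.int64(339), 30)
235 (np.int64(310), np.int64(340), 31)
242 (np.int64(311), np.int64(339), 29)
249 (np.int64(311), np.int64(338), 28)
256 (np.int64(312), np.int64(338), 27)
263 
270 
277 
284 
291 
shift [4.800e+00 1.000e-01 1.092e+02] turn -0.0026
```

apply_moves([
  [0.43,[2,0.5,40],0],
  [0.43,[4,0.8,80],0],
  [0.43,[5.5,0.8,100],0],
  [0.43,[5.5,0.8,109],0],
  [0.43,[5.5,0.8,109],0],
  [0.43,[5.5,0.8,109],0],
  [1,[5.5,0.8,109],0],
  [1,[5.5,0.8,109],0],
  [1,[5.5,0.8,109],0],
  [1,[5.5,0.8,109],0],
  [1,[5.5,0.8,109],0],
], newtons=50)

```text
time_s: 41.7
eef_pos: [0.5092, -0.3132, 0.0892]
tcp_rot: [[-0.967, 0.251, 0.05], [0.251, 0.968, -0.014], [-0.052, -0.001, -0.999]]
wrist_force: [0.8, 0.8, 3.1]
gripper_width: 0.221
```

Run:
```python
from h import *
go(.509,-.3132,.24,75.6);go(.587,.2373,.24,96.3)
```

```text
shift [  -7.6   -0.2 -150.6] turn -0.0029
shift [  55.3  552.2 -154.5] turn -0.3641
```

apply_moves([
  [1,[-1,0,-20],0],
  [1,[-3.5,0,-70],0],
  [1,[-6,0,-120],0],
  [1,[-7.6,0,-150],0],
  [1,[-7.6,0,-150],0],
  [1,[-7.6,0,-150],0],
])

```text
time_s: 42.3
eef_pos: [0.509, -0.313, 0.2392]
tcp_rot: [[-0.967, 0.251, 0.05], [0.251, 0.968, -0.014], [-0.052, -0.001, -0.999]]
wrist_force: [-0.5, 0.3, -1.6]
gripper_width: 0.221
```

Run:
```python
from h import *
st();go(.587,.2373,.24,96.3)
```

```text
t 42.3 p [ 0.509  -0.313   0.2392] yawy 75.43 F [-0.5  0.3 -1.6] w 19.4
shift [ 62.7 552.2  -4.8] turn -0.3642
```

apply_moves([
  [1,[62.7,552,-5],-0.364],
  [1,[62.7,552,-5],-0.364],
  [1,[62.7,552,-5],-0.364],
  [1,[62.7,552,-5],-0.364],
  [1,[62.7,552,-5],-0.364],
  [1,[62.7,552,-5],-0.364],
  [1,[62.7,552,-5],-0.364],
  [1,[62.7,552,-5],-0.364],
  [1,[62.7,552,-5],-0.364],
  [1,[62.7,552,-5],-0.364],
  [1,[62.7,552,-5],-0.364],
  [1,[62.7,552,-5],-0.364],
])

```text
time_s: 43.5
eef_pos: [0.585, 0.242, 0.2367]
tcp_rot: [[-0.992, -0.114, 0.045], [-0.115, 0.993, -0.013], [-0.043, -0.018, -0.999]]
wrist_force: [-0.7, -0.1, -1.4]
gripper_width: 0.222
```

Run:
```python
from h import *
st();c=snap('wrist','w23.png');s=snap('side','s23.png')
S=r.get_state();R=np.array(S['tcp_rot']);p=np.array(S['eef_pos']);print(R.round(3))
T=np.linalg.inv(c['hand_eye'])
for x in(20,22,24):
    q=T@np.array([x/1e3,0,.0832,1]);print(x,(c['fx']*q[0]/q[2]+c['cx']).round(1),(c['fy']*q[1]/q[2]+c['cy']).round(1))
g=cv2.cvtColor(c['img'],cv2.COLOR_BGR2GRAY)
print(g[190:245,316]);
for v in(222,232,240):print(v,g[v,295:340])
go(.587,.2373,.2,96.3)
```

```text
t 43.5 p [0.585  0.242  0.2367] yawy 96.57 F [-0.7 -0.1 -1.4] w 19.5
[[-0.993 -0.112  0.045]
 [-0.113  0.993 -0.015]
 [-0.043 -0.02  -0.999]]
20 315.8 214.0
22 315.8 210.9
24 315.8 207.9
[97 98 99 98 98 97 97 97 98 97 99 96 92 89 87 87 88 89 86 87 90 87 87 87
 89 88 89 88 90 88 88 88 88 90 89 87 88 87 89 89 87 89 88 87 89 87 90 88
 88 91 89 88 89 90 88]
222 [124 117 100  73  61  64  81  95 101 105 103 102  97  91  66  48  56  71
  84  87  88  88  89  87  88  89  89  91  91  93  92  93  94  94  96  96
  96  95  96  97  99 102 105 105 106]
232 [125 123 116  97  74  63  77  95 101 102 100 101  95  78  49  34  53  77
  88  89  89  88  90  89  87  88  91  89  90  92  93  94  95  95  97  98
  96  94  95  96 100 100 102 103 103]
240 [123 117  99  76  61  60  77  93 100 102  99 100  94  77  47  34  57  81
  90  88  88  89  87  90  89  90  88  89  90  94  91  92  94  95  96  97
  97  94  97  96 100 103 105 105 108]
shift [ 0.  -0.3 37. ] turn 0.0024
```

Run:
```python
from h import *
st();go(.587,.2373,.197,96.3)
```

```text
t 43.6 p [0.5853 0.2382 0.237 ] yawy 96.44 F [-0.5 -0.2 -1.1] w 19.6
shift [ 0.2 -0.3 40. ] turn 0.0024
```

apply_moves([
  [1,[0.2,-0.3,15],0.002],
  [1,[0.2,-0.3,30],0.002],
  [1,[0.2,-0.3,40],0.002],
  [1,[0.2,-0.3,40],0.002],
  [1,[0.2,-0.3,40],0.002],
  [1,[0.2,-0.3,40],0.002],
])

```text
time_s: 44.2
eef_pos: [0.5875, 0.237, 0.1978]
tcp_rot: [[-0.993, -0.11, 0.046], [-0.11, 0.994, -0.015], [-0.044, -0.02, -0.999]]
wrist_force: [0.1, -0.0, -0.8]
gripper_width: 0.222
```

Run:
```python
from h import *
st();c=snap('wrist','w24.png');s=snap('side','s24.png');t=snap('top','t24.png');print(np.round(r.get_state()['tcp_rot'],3))
a=cv2.convertScaleAbs(cv2.resize(c['img'][150:280,250:350],(462,600),interpolation=cv2.INTER_CUBIC),alpha=1.6)
u,v=w2p(s,(.587,.2373,.11)).astype(int);print(u,v)
b=cv2.resize(s['img'][v-35:v+30,u-18:u+18],(332,600),interpolation=cv2.INTER_CUBIC)
cv2.imwrite('pics/w24b.png',np.hstack([a,b]))
R0=np.array([.63345,-.1836,0]);d=np.array([-.10985,.99395,0]);n=np.array([-d[1],d[0],0])
for nm,lx,z in(('inner',.2095,.084),('outer',.2175,.096),('blade bottom',.2135,.114)):
  print(nm,[((w2p(c,R0+d*(lx+.21)+n*y+[0,0,z])-[250,150])*4.62).round() for y in(-.035,-.025,-.022,.022,.025,.035)])
  print('  side',[((w2p(s,R0+d*(lx+.21)+n*y+[0,0,z])-[u-18,v-35])*9.22+[462,0]).round() for y in(-.035,-.025,-.022,.022,.025,.035)])
```

```text
t 44.2 p [0.5875 0.237  0.1978] yawy 96.3 F [ 0.1 -0.  -0.8] w 19.5
[[-0.993 -0.11   0.046]
 [-0.111  0.994 -0.015]
 [-0.044 -0.02  -0.999]]
291 179
inner [array([297., 533.]), array([296., 477.]), array([296., 460.]), array([296., 196.]), array([296., 176.]), array([295., 111.])]
  side [array([754., 403.]), array([719., 407.]), array([709., 409.]), array([556., 428.]), array([546., 430.]), array([511., 434.])]
outer [array([345., 567.]), array([346., 509.]), array([346., 492.]), array([348., 217.]), array([349., 197.]), array([349., 129.])]
  side [array([745., 352.]), array([711., 356.]), array([701., 358.]), array([548., 377.]), array([538., 378.]), array([503., 383.])]
blade bottom [array([319., 622.]), array([319., 562.]), array([319., 543.]), array([319., 253.]), array([319., 231.]), array([320., 159.])]
  side [array([750., 299.]), array([715., 304.]), array([705., 305.]), array([551., 324.]), array([540., 325.]), array([504., 330.])]
```

View pics/w24b.png

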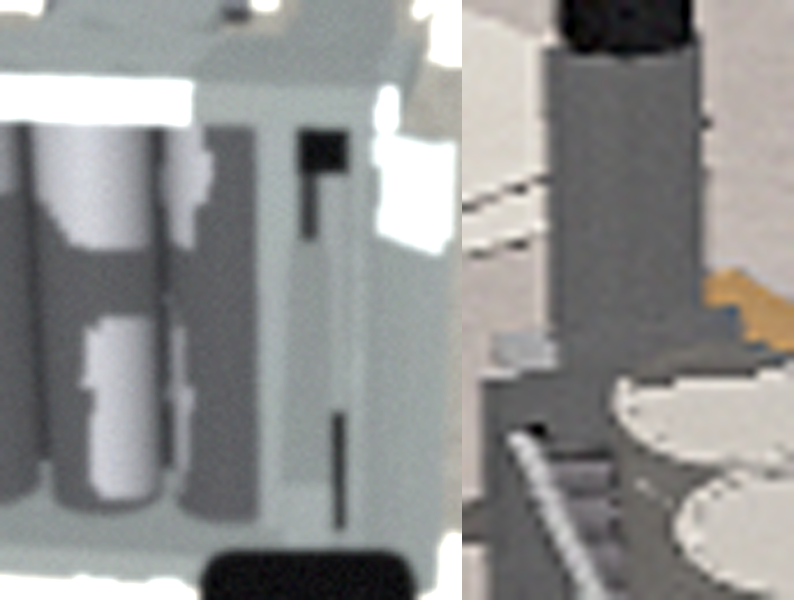

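In the wrist crop the blade's end (u 296–330) lies in the slot band (300–347), about 1.5 mm downhill of centre. The side view has it centred across. I'll shift 1.5 mm uphill and insert gently.

apply_moves([
  [1,[-0.8,1.5,0],0],
  [1,[-0.8,1.5,0],0],
  [1,[-0.3,1.7,10],0],
  [1,[0,1.9,18],0],
  [1,[0.3,2,25],0],
  [1,[0.5,2.1,31],0],
  [1,[0.8,2.2,36],0],
  [1,[1,2.3,40],0],
  [1,[1,2.3,40],0],
])

```text
time_s: 45.25
eef_pos: [0.5876, 0.2388, 0.1571]
tcp_rot: [[-0.993, -0.11, 0.045], [-0.111, 0.994, -0.015], [-0.043, -0.02, -0.999]]
wrist_force: [-0.5, -0.0, -1.3]
gripper_width: 0.224
```

apply_moves([
  [1,[0.2,0.1,5],0],
  [1,[0.4,0.2,10],0],
  [1,[0.6,0.3,14],0],
  [1,[0.8,0.4,17],0],
  [1,[0.8,0.4,19],0],
  [1,[0.8,0.4,19],0],
])

```text
time_s: 45.85
eef_pos: [0.5882, 0.239, 0.1388]
tcp_rot: [[-0.993, -0.11, 0.047], [-0.111, 0.994, -0.015], [-0.045, -0.02, -0.999]]
wrist_force: [-1.1, 0.8, 3.1]
gripper_width: 0.224
```

apply_moves([
  [0.4,[0,0,-1],0],
  [0.4,[0,0,-1],0],
  [0.4,[0,0,-1],0],
  [0.4,[-0.8,0,-20],0],
  [0.4,[-2,-1,-60],0],
  [1,[-2.5,-1,-65],0],
  [1,[-2.5,-1,-65],0],
  [1,[-2.5,-1,-65],0],
  [1,[-2.5,-1,-65],0],
])

```text
time_s: 46.75
eef_pos: [0.5868, 0.239, 0.202]
tcp_rot: [[-0.993, -0.11, 0.044], [-0.111, 0.994, -0.016], [-0.042, -0.02, -0.999]]
wrist_force: [-0.2, 1.0, -0.2]
gripper_width: 0.259
```

Run:
```python
from h import *
st();c=snap('wrist','w25.png')
P=np.array([.587,.2373,.176]);u0,v0=w2p(c,P).astype(int);print(u0,v0)
g=cv2.cvtColor(c['img'],cv2.COLOR_BGR2GRAY)
for v in range(v0-60,v0+60,8):
    u=np.where(g[v,u0-60:u0+60]<24)[0]+u0-60; print(v,(u.min(),u.max(),len(u)) if len(u) else '')
go(.587,.2373,.177,96.3)
```

```text
t 46.75 p [0.5868 0.239  0.202 ] yawy 96.32 F [-0.2  1.  -0.2] w 22.8
313 280
220 
228 (np.int64(298), np.int64(330), 33)
236 (np.int64(296), np.int64(330), 35)
244 (np.int64(295), np.int64(330), 36)
252 (np.int64(294), np.int64(330), 37)
260 (np.int64(294), np.int64(330), 37)
268 (np.int64(295), np.int64(330), 36)
276 (np.int64(295), np.int64(329), 35)
284 (np.int64(296), np.int64(329), 34)
292 (np.int64(267), np.int64(372), 47)
300 (np.int64(257), np.int64(372), 90)
308 (np.int64(253), np.int64(372), 64)
316 (np.int64(253), np.int64(372), 65)
324 (np.int64(253), np.int64(372), 64)
332 (np.int64(253), np.int64(372), 63)
shift [ 1.1 -1.2 25.1] turn 0.0005
```

apply_moves([
  [1,[0.5,-1,10],0],
  [1,[1,-1.2,18],0],
  [1,[1,-1.2,23],0],
  [1,[1,-1.2,27],0],
  [1,[1,-1.2,30],0],
  [1,[1,-1.2,30],0],
])

```text
time_s: 47.4
eef_pos: [0.59, 0.238, 0.1766]
tcp_rot: [[-0.993, -0.11, 0.051], [-0.111, 0.994, -0.014], [-0.049, -0.02, -0.999]]
wrist_force: [-3.2, -0.7, 19.7]
gripper_width: 0.007
```

apply_moves([
  [1,[0,0,-10],0],
  [1,[0,0,-50],0],
  [1,[0,0,-100],0],
  [1,[0,-100,-130],0],
  [1,[60,-150,-130],0],
  [1,[100,-200,-130],0],
  [1,[100,-200,-130],0],
  [1,[100,-200,-130],0],
])

```text
time_s: 48.2
eef_pos: [0.5047, 0.0278, 0.3055]
tcp_rot: [[-0.993, -0.109, 0.051], [-0.11, 0.994, -0.015], [-0.049, -0.02, -0.999]]
wrist_force: [0.5, 0.1, -0.1]
gripper_width: 0.006
```

Run:
```python
from h import *
st();t=snap('top','t26.png');s=snap('side','s26.png')
print('lane',[(i[0],i[1][2]) for i in circles(t,.1,.026,.036) if i[0][0]>.55])
print('table',[i[0] for i in circles(t,.056) if i[0][0]<.55])
R0=np.array([.63345,-.1836,0]);d=np.array([-.10985,.99395,0])
for nm,cam in(('top',t),('side',s)):
  g=cv2.cvtColor(cam['img'],cv2.COLOR_BGR2GRAY);m=(g<(12 if nm=='top' else 30)).astype(np.uint8)
  for l,z in((.0035,.104),(.4235,.156)):
    a,b=w2p(cam,R0+d*l+[0,0,z]).round().astype(int)
    k=np.argwhere(m[b-22:b+22,a-16:a+16]);print(nm,'pred',a,b,'blob',(k.mean(0)+[b-22,a-16])[::-1].round(1) if len(k) else None,len(k), 'min/max v',k.min(0)[0]+b-22 if len(k) else '',k.max(0)[0]+b-22 if len(k) else '')
# bystanders: diff against first frame
a0=load('top1.png')['img'].astype(int);D=np.abs(a0-t['img'].astype(int)).max(2)
for nm,(u,v) in dict(tape=(354,165),mug=(265,165),scraper=(120,217)).items():print(nm,D[v-25:v+25,u-25:u+25].mean().round(1),np.percentile(D[v-25:v+25,u-25:u+25],95))
```

```text
t 48.2 p [0.5047 0.0278 0.3055] yawy 96.26 F [ 0.5  0.1 -0.1] w 0.6
lane [([0.761, -0.0895], 17.299999237060547), ([0.7638, 0.0773], 18.299999237060547), ([0.6114, 0.0879], 16.299999237060547), ([0.7409, -0.5615], 17.299999237060547), ([0.6156, 0.03], 16.299999237060547), ([0.6239, -0.0896], 15.699999809265137), ([0.6178, -0.0279], 16.100000381469727), ([0.6016, 0.1512], 17.200000762939453)]
table []
top pred 402 232 blob [404.6 230.7] 98 min/max v 223 239
top pred 170 253 blob [173.5 253.1] 112 min/max v 245 261
side pred 349 273 blob [351.1 274.9] 292 min/max v 263 285
side pred 291 163 blob [290.7 163.1] 194 min/max v 155 171
tape 6.8 9.0
mug 6.2 8.0
scraper 6.3 8.0
```

Run:
```python
from h import *
t=snap('top','t27.png');a=load('tw20.png')['img'].astype(int) if 0 else load('t22.png')['img'].astype(int)
u,v=w2p(t,(.6299,-.1475,.1)).astype(int);D=np.abs(a-t['img'].astype(int)).max(2)[v-16:v+16,u-16:u+16];print(u,v,D.mean(),D.max())
for z in(.09,.1):print([i[0] for i in circles(t,z,.022,.04) if .58<i[0][0]<.7])
s=snap('side','s27.png');b=load('s26.png')['img'].astype(int);print('side change',np.abs(b-s['img'].astype(int)).max(2)[170:330,260:380].mean());st()
```

```text
383 233 1.521484375 5
[[0.631, -0.1487], [0.6268, -0.0902], [0.6188, -0.0279], [0.6043, 0.153], [0.6104, 0.0908], [0.6165, 0.0305], [0.6388, 0.402]]
[[0.6299, -0.1475], [0.6257, -0.0896], [0.6178, -0.0279], [0.6035, 0.1513], [0.6095, 0.0897], [0.6156, 0.03], [0.6376, 0.3979]]
side change 4.04421875
t 48.4 p [0.5062 0.0296 0.3057] yawy 96.22 F [1.1 0.4 0.4] w 0.3
```

All six tubs are queued and still, and the robot is clear of everything. Handing in.

```bash
python3 -c "
from h import *
print(r.job_done());st()"
```

```text
the job is handed in; nothing more can be done
None
the job is handed in; nothing more can be done
```

The lane is stocked and closed, and I handed the job in at about 48 s of robot time. The wide blade went into the low slot first. All six tubs were then set down at the lane entry one at a time and slid down by themselves, and the narrow blade went into the high slot last.

**Last checks:**
- **Wide blade:** a closed-finger touch found the handle top at z = 0.125 m, against 0.124 m when fully home. I took this before the tubs arrived. Afterwards the side view still showed its handle where expected, within about 2 pixels.
- **Narrow blade:** the same touch found the handle top at 0.1766 m, against 0.176 m when fully home.
- **Tubs:** the top camera shows all six queued about 60 mm apart, with none left on the table. One pass of the tub detection missed the tub at the stop; a repeat found it where it had been.
- **Bystanders:** the tape roll, mug and scraper looked unmoved against the first picture.

**What went wrong or disagreed:**
- **Failed tries:** the first two tries at the low slot came down on the slot's outer wall at 35–40 N (wrist force), because my first lane position was about 3 mm off along the lane. The blade slipped in the grip; I re-measured and the third try went in freely.
- **Tool tilt:** those presses left the tool tilted by about 3° for the rest of the run, with no visible effect on the tubs or the narrow blade.
- **Wide blade lean:** when released it leaned a few degrees within the slot's play.

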